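Crank the bench clamp shut on a setting block

TASK

Fit the loose crank fully down onto the clamp's square shaft, then wind it clockwise, full circle after full circle, until the jaw has pushed the wooden block against the orange spring pad and pressed that pad in about halfway (5 mm); never squeeze the pad right to its stop. Drive the jaw only with the crank, seat the crank gently instead of ramming it, and finish with the block clamped, the crank still on the shaft and everything else left where it stands.

Things in the scene. Friction and masses are not known exactly. Their poses are not given: they have to be found in the camera images.
- crank: Loose dark steel hand crank, 0.34 kg, standing socket down on the bench. Origin: centre of its boss's underside; z up, x from boss to knob (at the start x points away from the robot within 0.8 rad). Boss 34 x 34 x 30 mm tall; from below a square socket 19.6 mm wide, 26 mm deep, mouth bevelled 1.5 mm, sides along x and y. Arm 20 mm wide, 20 to 30 mm high, reaching to x = 74 mm
- crank_head (a point): point in the crank's square grip head (24 x 24 mm, standing on the boss from 30 to 66 mm above the crank's underside), on the crank's axis, 54 mm above the underside; axes as the crank. Taking the crank here fixes its angle in the hand
- crank_knob (a point): point on the axis of the crank's round red knob, 62 mm from the crank's axis and 58 mm above its underside. Knob 24 mm in diameter, from 31 to 78 mm above the underside; it spins freely on its spindle, so the hand can go round in a circle without turning
- shaft_top (a point): centre of the top end of the upright steel square shaft, 119 mm above the bench. Shaft 18 x 18 mm, 24 mm long, its top 3 mm tapering to 12 mm square. Axes are those of the clamp, NOT of the square: the square stands at any angle about the vertical, which is not measured and must be seen or felt (it repeats every 90 degrees)
- collar (a point): centre of the top of the brass collar (44 mm in diameter) from which the shaft rises, 95 mm above the bench, on the gearbox (64 x 60 mm, top at 92 mm). The fully fitted crank rests its underside here. Axes as the clamp
- clamp: Green bench clamp fixed to the bench, bed 110 x 280 x 30 mm high; it carries shaft, jaw and pad. Origin on the bench under the jaws' centre line; y runs along the jaw travel from the gearbox (shaft axis at y = -115 mm) to the end wall (inner face at y = 108 mm, top at 88 mm); z up
- jaw: Dark steel sliding jaw, 100 mm wide, 25 mm thick, top at 80 mm. Origin: middle of its pushing face, 31 mm above the bench; axes as the clamp. Its face starts at y = -26 to -2 mm of the clamp and meets the block backed by the unpressed pad at y = 40 mm. Shaft turned clockwise seen from above: 30 mm per turn towards the pad, 1.4 to 2.4 turns in all
- pad (a joint): travel of the orange spring pad before the end wall, m: 0 released, 0.005 halfway, 0.010 at its stop; 5 N per mm; unpressed face at y = 90 mm of the clamp. The shaft's drag is 0.22 N m (3.5 N at the knob) and holds the jaw when the crank is let go; the pad adds 0.12 N m at halfway, 0.24 N m at its stop
- block: Loose brown wooden setting block lying on the clamp bed between jaw and pad, 95 x 50 x 42 mm high, 0.16 kg; 50 mm lies along the clamp's y. Origin: centre of its underside
- rivet_jar: bystander: jar of copper rivets, 56 mm in diameter, 75 mm tall; its place and the crank's may be swapped; origin at its underside
- cone_blue: bystander: blue cone, 68 mm wide, 115 mm tall; origin at its underside
- cone_ochre: bystander: yellow cone, 68 mm wide, 115 mm tall; origin at its underside
- hammer: bystander: hammer lying near the far side
- mug: bystander: white mug, 80 mm wide, 90 mm tall; origin at its underside
- screwdriver: bystander: screwdriver lying near the robot
- tin: bystander: tin can, 70 mm wide, 100 mm tall; origin at its underside
There are look-alikes about, which are no part of the job. What is shaped like the block but blue is not meant.

How it is judged:
On the way, in this order (a step that is already met when the one before it is completed fails the run):
1. the crank is fully down on the square shaft while the jaw is still well short of clamping (horizontal distance between crank and shaft_top below 0.004 m and z of crank in the frame of shaft_top below -0.0205 m and angle between crank's own z axis and vertical below 0.08 rad and value of joint pad below 0.0015 m), for 0.2 s.
2. with the crank on the shaft the jaw has been wound to press the block against the pad, at least 2.5 mm in (horizontal distance between crank and shaft_top below 0.004 m and z of crank in the frame of shaft_top below -0.0205 m and angle between each of crank, block's own z axis and vertical below 0.08 rad and value of joint pad between 0.0025 and 0.008 m and contact force between jaw and block above 6 N and z of block in the frame of clamp below 0.036 m), for 0.2 s.
At the end, for the whole second after the job is handed in: the crank sits on the shaft (within 4 mm of its axis, underside no more than 3.5 mm above the collar, upright within 0.08 rad), the block lies flat on the bed between jaw and pad, gripped by the jaw with more than 6 N, the pad is pressed in by 2.5 to 8 mm, and everything is at rest (all of step 2 and linear speed of crank below 0.02 m/s and linear speed of block below 0.01 m/s); the robot touches nothing.
It fails at once if the pad is squeezed to its stop (over 9.3 mm) (value of joint pad above 0.0093 m).
It fails at once if the crank is pressed against the clamp with over 35 N before it is fully down on the shaft (contact force between crank and clamp above 35 N and z of crank in the frame of shaft_top above -0.0205 m).
It fails at once if the crank is wrenched or rammed against the clamp with over 120 N (contact force between crank and clamp above 120 N).
It fails at once if the hand or arm pushes the clamp, its jaw, its pad or the block directly (over 5 N) (contact force between any of the fingers, the arm and clamp above 5 N or contact force between any of the fingers, the arm and block above 5 N).
It fails at once if a bystander is moved (over 30 mm) (distance of any of rivet_jar, cone_blue, cone_ochre, hammer, mug, screwdriver, tin from where it was at the start of the episode above 0.03 m).
It also fails if it takes over 72 s, if anything falls off the work surface, if the arm or the gripper's body presses on something with over 40 N, if the wrist force passes 120 N, or if a joint passes its speed limit or range.

ROBOT

A 7-joint arm with a two-finger parallel gripper is mounted at the origin on the work surface. World frame = base frame: x ahead of the robot, y to its left, z up, the work surface at z = 0. Lengths are in m, angles in rad, forces in N, time in s.
With the tool pointing down it reaches from about 0.35 to 0.775 m from the base axis. Payload 3.1 kg.
Tool frame: the origin (TCP) lies at the very end of the fingers, on their centre line; the grasp point (between the pads) lies 19 mm behind it; z points along the fingers, y is the direction in which the jaws open and shut (so a half turn about z gives the same grasp; the last joint's range is limited). The gripper opens to 85 mm and grips with 20 to 120 N. Pads are 22 mm wide; open, the fingers measure 114 mm over their backs; the gripper's body (76 mm by 85 mm) begins 54 mm behind the grasp point. The pads swing forward as they close: fully open they stand 13 mm farther back than shut.
Start: joints at [1.073, 0.311, 0.014, 1.512, -0.004, 1.319, -0.027], TCP at [0.242, -0.494, 0.231] pointing down, gripper open.
Joint ranges: [-2.7, 2.7], [-0.3, 1.91], [-1.27, 1.3], [0.12, 2.57], [-1.44, 4.58], [0.2, 2.03], [-3.05, 3.05]. Speed limits (rad/s): [2.79, 2.79, 3.14, 3.14, 3.14, 3.14, 3.14].

INTERFACE

Orientations are given as a unit quaternion [x, y, z, w].
In Python, from cell import readout, grab_frame, r gives the robot as it stands.
- The arm moves only by the tool play_rows, never from a script. Its argument "rows" is text: rows parted by semicolons, each of 7 numbers parted by spaces: the finger opening in cm, from 0 to 8.54, then the shift along the tool's x, y, z in cm, then the turn, a rotation vector about the tool's x, y, z in degrees. A call has 1 to 5 rows; each row is the pose to reach, as a shift and turn from the pose commanded when the call began, along the tool's axes at that moment; what a row does not reach only later rows make up. A row lasts 1/12 s, in which the tool goes at most 41.7 mm and 7.16 degrees, less where a joint would pass 70% of its speed; a pose out of reach is approached as far as the arm can. A call with a gripper value outside its range is refused whole. The fingers move at their own pace and stop on an object; the grip force is fixed at half the most. Time passes only in rows, so rows that repeat a pose let the fingers close. It gives the time, the measured TCP pose, the force and the opening at its end, in the units of the state.
- readout.state(): the state, without advancing time (a new reading comes with each control period).
- grab_frame(name): name is "side" or "top" or "wrist"; returns a dict with "pixels" (480x640x3 uint8, red, green, blue), "K" (3x3 intrinsics, pixels), "rvec" (rotation vector, rad) and "tvec" (3), from world to camera coordinates, as OpenCV has them; the wrist camera has in their place "tool_from_camera" (4x4, takes a point from camera to tool coordinates, whose origin is the TCP and whose axes are the flange's). Camera axes: x right, y down, z forward; pixel columns grow to the right and rows downward; lengths in m; the calibration is good to about 2 mm. A picture is of the moment at which its call begins: read the wrist's pose just before it. There is no depth.
- r.job_done(): hands the job in, once; it reports no verdict.
The state is a dict: "t": time; "q": joint angles; "joint_velocities": joint speeds; "effort": joint torques, N m; "tcp_pos": TCP position; "orientation": TCP orientation; "ft_force": force on the tool from outside, world axes, zero at the start; "wrist_torque": the same for the moment, N m; "opening": finger opening in m.
Only numpy, scipy, OpenCV 4.12 (cv2) and the standard library are available. Lean on these libraries where they do the work, as an engineer would, in place of code of your own. Each camera call takes 0.05 s, during which the arm holds its last target.

## Working session

There is one attempt and no reset: what is moved stays moved. The work goes in short steps, Python scripts to look and compute and a tool call to move; the robot and the scene stay as the last step left them, time stands still between calls to the robot, and variables do not carry over. Pictures are saved under pics/ and viewed, and the job is handed in when it is done.

Besides the shell and the picture viewer there is one more tool, called after ">>>" in YAML: its name, and indented under it one key for each argument. play_rows: Moves the arm, as the interface text tells. Its arguments: {"type":"object","properties":{"rows":{"type":"string"}},"required":["rows"]}

```bash
mkdir -p pics; ls; cat > h.py <<'E'
import numpy as np, cv2
from scipy.spatial.transform import Rotation as R
from cell import readout, grab_frame, r
def cam(f,st=None):
    K=np.array(f["K"])
    if "rvec" in f:
        Rw=cv2.Rodrigues(np.array(f["rvec"],float))[0]; t=np.array(f["tvec"],float).ravel()
    else:
        T=np.array(f["tool_from_camera"]); W=np.eye(4); W[:3,:3]=R.from_quat(st["orientation"]).as_matrix(); W[:3,3]=st["tcp_pos"]
        M=np.linalg.inv(W@T); Rw=M[:3,:3]; t=M[:3,3]
    return K,Rw,t
def ray(c,u,v):
    K,Rw,t=c; d=Rw.T@np.linalg.inv(K)@np.array([u,v,1.]); return -Rw.T@t, d/np.linalg.norm(d)
def plane(c,u,v,z):
    o,d=ray(c,u,v); return o+d*(z-o[2])/d[2]
def tri(rays):
    A=np.zeros((3,3));b=np.zeros(3)
    for o,d in rays:
        P=np.eye(3)-np.outer(d,d);A+=P;b+=P@o
    x=np.linalg.solve(A,b)
    return x,[np.linalg.norm((np.eye(3)-np.outer(d,d))@(x-o)) for o,d in rays]
def proj(c,p):
    K,Rw,t=c; q=K@(Rw@np.asarray(p)+t); return q[:2]/q[2]
def snap(name,fn=None):
    st=readout.state(); f=grab_frame(name)
    if fn: cv2.imwrite(f"pics/{fn}.png",f["pixels"][:,:,::-1])
    return f["pixels"],cam(f,st)
def crop(px,fn,u0,v0,u1,v1,s):
    cv2.imwrite(f"pics/{fn}.png",cv2.resize(px[v0:v1,u0:u1,::-1],None,fx=s,fy=s,interpolation=cv2.INTER_CUBIC))
E
python3 - <<'E'
from h import *
import pickle
d={}
for n in["side","top","wrist"]:
    p,c=snap(n,n+"0"); d[n]=(p,c); print(n,-c[1].T@c[2],c[1][2])
pickle.dump(d,open("d0.pkl","wb"))
s=readout.state();print(s)
E
```

```text
pics
side [0.25116018 0.71939514 0.70892512] [ 0.28449144 -0.73669261 -0.61347259]
top [ 0.42475367 -0.02118877  1.15534346] [ 0.11490647 -0.01572377 -0.99325186]
wrist [ 0.30053021 -0.46411761  0.37263585] [-0.23477232 -0.11422468 -0.96531585]
{'t': 0.15, 'q': array([ 1.07328452,  0.31155002,  0.01397521,  1.51265152, -0.00438002,
        1.31921375, -0.02721962]), 'joint_velocities': array([-3.16412491e-04, -1.33907942e-03, -5.31150460e-04, -5.50495825e-03,
        8.58234912e-04,  5.70107476e-05, -5.17427682e-04]), 'effort': array([ 7.46711066e-04, -3.80274510e+01,  1.46279898e-01, -2.30848378e+01,
        1.21620874e-02,  9.68967564e-03, -1.56842083e-05]), 'tcp_pos': array([ 0.24188458, -0.49335236,  0.23048119]), 'orientation': array([ 9.74132252e-01,  2.25976883e-01, -2.47213874e-04, -8.61375871e-04]), 'ft_force': array([-0.7265796 ,  0.16623664, -1.02724108]), 'wrist_torque': array([ 0.02107763, -0.02796559, -0.05263809]), 'opening': 0.08575726461309711}
```

View pics/top0.png

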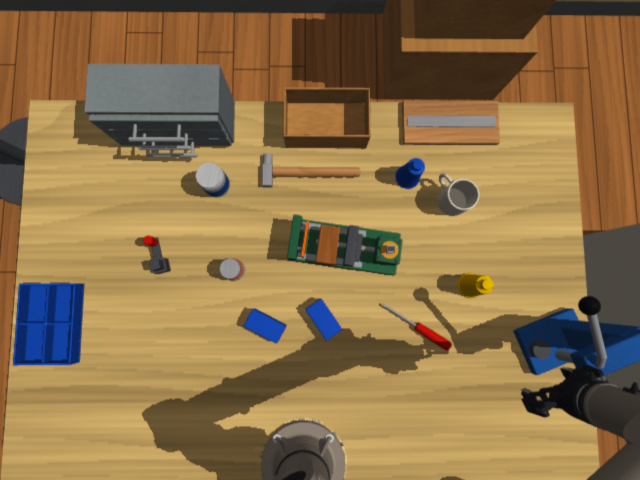

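View pics/side0.png

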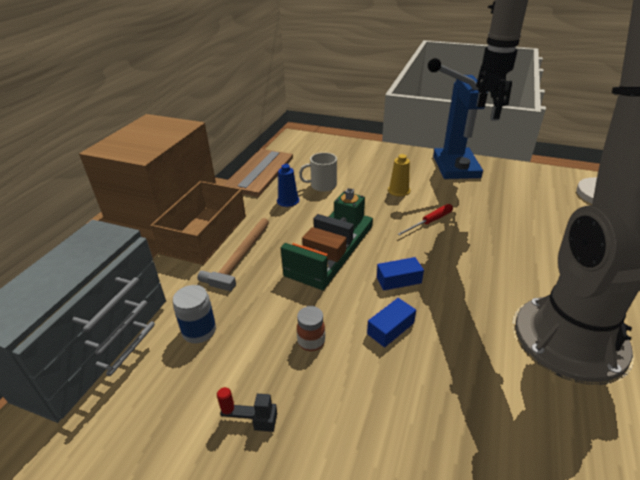

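View pics/wrist0.png

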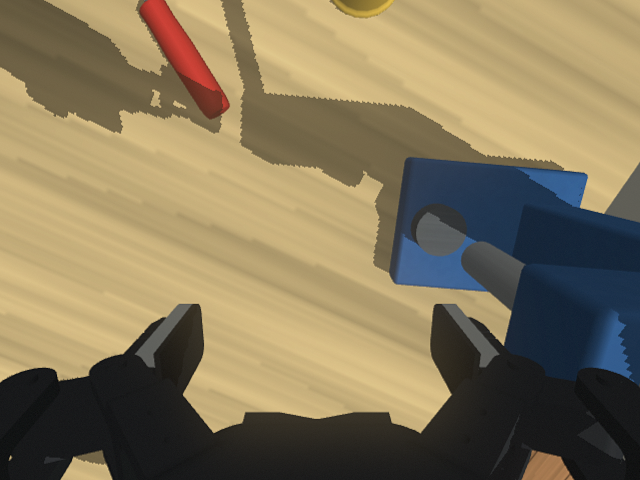

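```bash
python3 - <<'E'
from h import *
import pickle
d=pickle.load(open("d0.pkl","rb"))
t,ct=d["top"]; s,cs=d["side"]
a=cv2.resize(t[225:285,120:200,::-1],None,fx=5,fy=5,interpolation=cv2.INTER_CUBIC)
b=cv2.resize(s[370:450,190:300,::-1],None,fx=3.6,fy=3.6,interpolation=cv2.INTER_CUBIC)
H=max(a.shape[0],b.shape[0]); pad=lambda i:cv2.copyMakeBorder(i,0,H-i.shape[0],0,0,0)
cv2.imwrite("pics/crank0.png",np.hstack([pad(a),pad(b)]))
a=cv2.resize(t[205:285,280:410,::-1],None,fx=3,fy=3,interpolation=cv2.INTER_CUBIC)
b=cv2.resize(s[180:290,275:385,::-1],None,fx=3.6,fy=3.6,interpolation=cv2.INTER_CUBIC)
H=max(a.shape[0],b.shape[0])
cv2.imwrite("pics/clamp0.png",np.hstack([pad(a),pad(b)]))
for nm,u,v,z in [("boss",160,266,.03),("knob",150,240,.078),("shaft",390,250,.119),("blockc",328,244,.072),("jaw",354,246,.08),("jar",231,269,.075),("yel",485,285,.115),("blue",416,166,.115)]:
    print(nm,plane(ct,u,v,z).round(3))
E
```

```text
boss [0.493 0.365 0.03 ]
knob [0.554 0.376 0.078]
shaft [ 0.525 -0.208  0.119]
blockc [ 0.545 -0.062  0.072]
jaw [ 0.539 -0.126  0.08 ]
jar [0.483 0.176 0.075]
yel [ 0.442 -0.433  0.115]
blue [ 0.732 -0.277  0.115]
```

View pics/crank0.png

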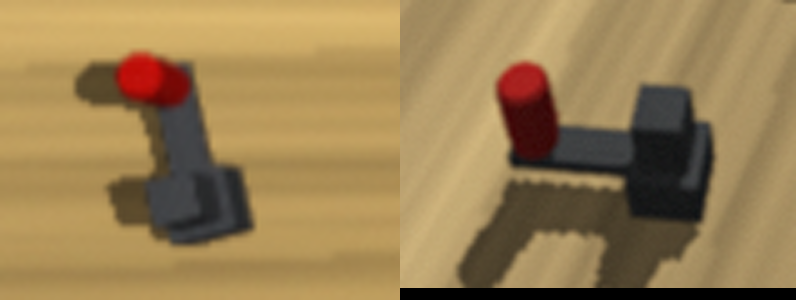

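View pics/clamp0.png

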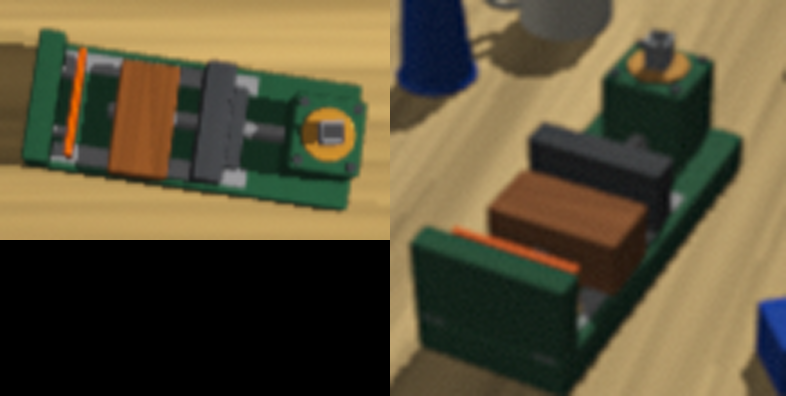

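>>> play_rows:
  rows: "8.5 1.8 -3.6 -1 0 0 0; 8.5 5.4 -10.8 -1 0 0 0; 8.5 9 -18 -1 0 0 0; 8.5 14 -24 -1 0 0 0; 8.5 18 -24 -1 0 0 0"

```text
t: 0.57
tcp_pos: [0.2611, -0.2881, 0.2409]
orientation: [0.975, 0.224, -0.001, -0.0]
ft_force: [1.2, 0.3, 0.6]
opening: 0.085
```

>>> play_rows:
  rows: "8.5 26.5 4 0.5 0 0 0; 8.5 26.5 4 0.5 0 0 0; 8.5 26.5 4 0.5 0 0 0; 8.5 26.5 4 0.5 0 0 0; 8.5 26.5 4 0.5 0 0 0"

```text
t: 0.98
tcp_pos: [0.4632, -0.2264, 0.2372]
orientation: [0.974, 0.226, -0.0, 0.0]
ft_force: [-0.2, -0.8, 0.9]
opening: 0.0855
```

>>> play_rows:
  rows: "8.5 5.7 0.8 0 0 0 0; 8.5 5.7 0.8 0 0 0 0; 8.5 5.7 0.8 0 0 0 0"

```text
t: 1.23
tcp_pos: [0.5204, -0.2051, 0.2362]
orientation: [0.973, 0.23, 0.001, -0.002]
ft_force: [-0.2, 0.2, 0.3]
opening: 0.0847
```

```bash
python3 - <<'E'
from h import *
import pickle
print(readout.state()["tcp_pos"],readout.state()["t"])
p,c=snap("wrist","w1"); s=readout.state(); pickle.dump((p,c,s),open("w1.pkl","wb")); print(s["joint_velocities"].round(3),proj(c,[.525,-.208,.119]))
E
```

```text
[ 0.52039825 -0.20510763  0.23619879] 1.2333
[ 0.04  -0.042  0.044  0.044  0.017  0.015  0.007] [324.15877803 236.3811568 ]
```

View pics/w1.png

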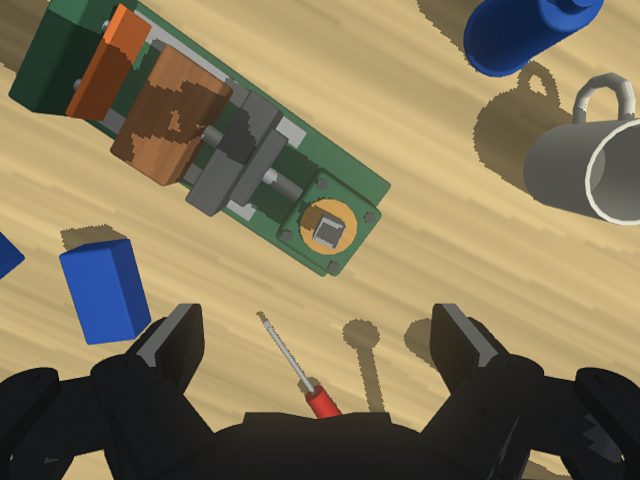

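```bash
python3 - <<'E'
from h import *
import pickle
p,c,s=pickle.load(open("w1.pkl","rb"))
crop(p,"w1z",290,190,370,265,8)
E
```

```text
(no output)
```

View pics/w1z.png

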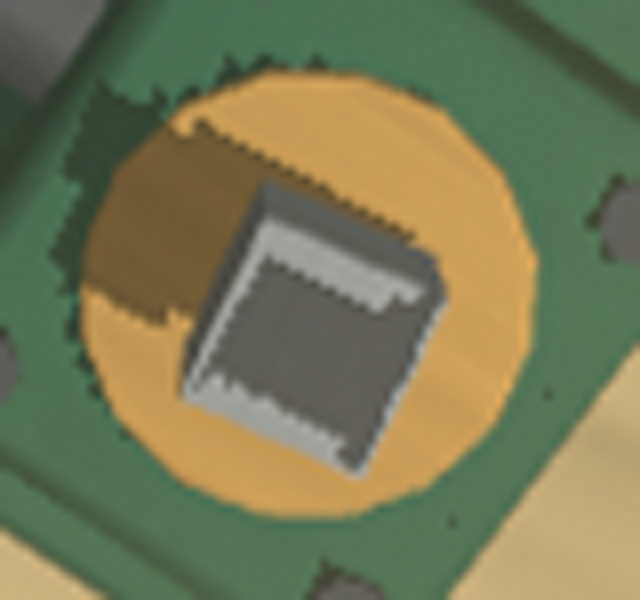

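```bash
python3 - <<'E'
from h import *
import pickle
p,c,s=pickle.load(open("w1.pkl","rb"))
z=lambda u,v,h:plane(c,290+(u+.5)/8-.5,190+(v+.5)/8-.5,h)
q=np.array([z(u,v,.116) for u,v in[(265,218),(445,293),(360,475),(185,393)]]);print(q.round(4),q.mean(0).round(4))
e=np.roll(q,-1,0)-q; print(np.linalg.norm(e,axis=1).round(4),np.degrees(np.arctan2(e[:,1],e[:,0])).round(1))
hsv=cv2.cvtColor(p,cv2.COLOR_RGB2HSV)[190:265,290:370]
m=cv2.inRange(hsv,(10,120,90),(25,255,255)); 
cn=max(cv2.findContours(m,0,1)[0],key=cv2.contourArea); hull=cv2.convexHull(cn); el=cv2.fitEllipse(hull); print(el)
print("collar",plane(c,290+el[0][0],190+el[0][1],.095).round(4), plane(c,290+309/8,190+295/8,.095).round(4))
# two view height of shaft top: top camera
d=pickle.load(open("d0.pkl","rb"));t,ct=d["top"]; sd,cs=d["side"]
print("proj in top/side of shaft",[proj(k,[*q.mean(0)[:2],.119]).round(1) for k in (ct,cs)])
crop(t,"tz",375,235,410,265,12);crop(sd,"sz",325,180,375,225,12)
# collar in top
for im,k,(u0,v0,u1,v1) in((t,ct,(370,230,415,270)),(sd,cs,(320,180,385,230))):
    h=cv2.cvtColor(im,cv2.COLOR_RGB2HSV)[v0:v1,u0:u1]; m=cv2.inRange(h,(10,150,120),(25,255,255))
    cn=max(cv2.findContours(m,0,1)[0],key=cv2.contourArea);el=cv2.fitEllipse(cv2.convexHull(cn));print(el,plane(k,u0+el[0][0],v0+el[0][1],.095).round(4))
E
```

```text
[[ 0.5365 -0.2011  0.116 ]
 [ 0.5376 -0.2183  0.116 ]
 [ 0.5195 -0.2192  0.116 ]
 [ 0.5192 -0.2018  0.116 ]] [ 0.5282 -0.2101  0.116 ]
[0.0172 0.0181 0.0173 0.0173] [ -86.3 -177.1   90.8    2.5]
((38.01767349243164, 36.11103439331055), (55.41143798828125, 56.55666732788086), 75.18621826171875)
collar [ 0.5285 -0.21    0.095 ] [ 0.5282 -0.2107  0.095 ]
proj in top/side of shaft [array([390.8, 248.7]), array([350.1, 188.7])]
((19.199508666992188, 19.417736053466797), (16.869638442993164, 17.737131118774414), 154.10757446289062) [ 0.5288 -0.2104  0.095 ]
((33.96596145629883, 18.47412872314453), (4.813405990600586, 7.382044315338135), 46.056640625) [ 0.5162 -0.2059  0.095 ]
```

View pics/tz.png

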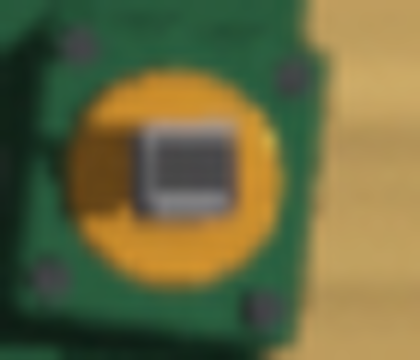

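View pics/sz.png

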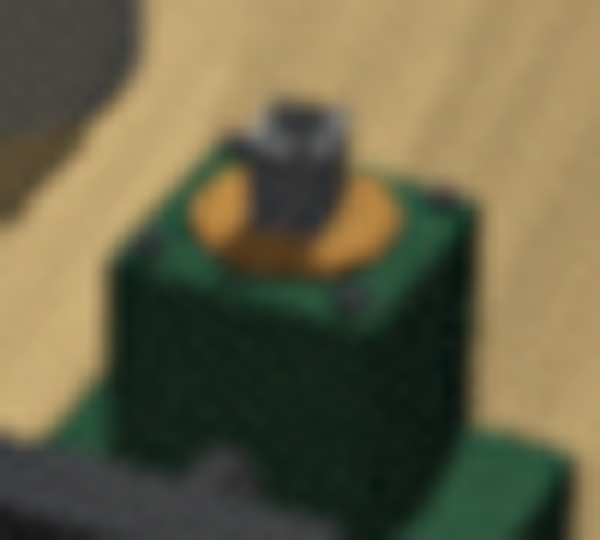

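>>> play_rows:
  rows: "8.5 23.1 -52.2 4 0 0 16; 8.5 23.1 -52.2 4 0 0 16; 8.5 23.1 -52.2 4 0 0 16; 8.5 23.1 -52.2 4 0 0 16; 8.5 23.1 -52.2 4 0 0 16"

```text
t: 1.7
tcp_pos: [0.5071, -0.0063, 0.2231]
orientation: [0.996, 0.086, -0.0, 0.001]
ft_force: [0.7, 0.1, 0.4]
opening: 0.0852
```

>>> play_rows:
  rows: "8.5 4.6 -36.8 2.8 0 0 0; 8.5 4.6 -36.8 2.8 0 0 0; 8.5 4.6 -36.8 2.8 0 0 0; 8.5 4.6 -36.8 2.8 0 0 0; 8.5 4.6 -36.8 2.8 0 0 0"

```text
t: 2.12
tcp_pos: [0.4972, 0.2009, 0.2075]
orientation: [0.996, 0.087, 0.0, 0.001]
ft_force: [1.1, -0.4, 0.1]
opening: 0.085
```

>>> play_rows:
  rows: "8.5 2 -16 1 0 0 0; 8.5 2 -16 1 0 0 0; 8.5 2 -16 1 0 0 0; 8.5 2 -16 1 0 0 0; 8.5 2 -16 1 0 0 0"

```text
t: 2.53
tcp_pos: [0.4845, 0.3707, 0.1966]
orientation: [0.996, 0.094, -0.002, -0.003]
ft_force: [-0.9, 0.5, 1.3]
opening: 0.0846
```

```bash
python3 - <<'E'
from h import *
import pickle
print(readout.state()["tcp_pos"],readout.state()["t"])
p,c=snap("wrist","w2"); s=readout.state(); pickle.dump((p,c,s),open("w2.pkl","wb")); print(s["joint_velocities"].round(3))
E
```

```text
[0.48447004 0.37065125 0.19661753] 2.5333
[ 0.066 -0.031  0.068  0.024  0.041  0.022  0.012]
```

View pics/w2.png

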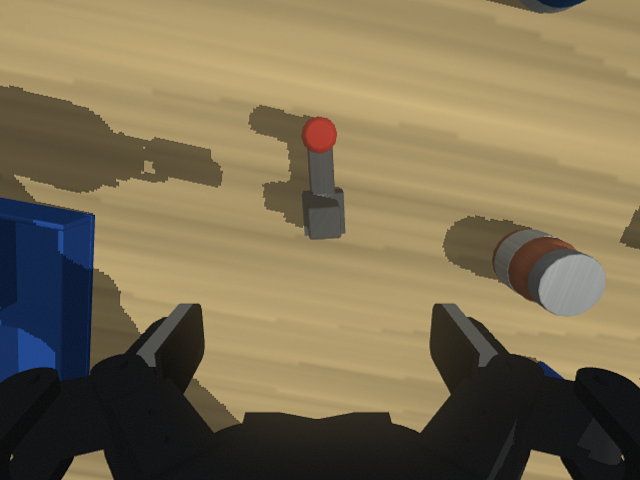

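```bash
python3 - <<'E'
from h import *
import pickle
p,c,s=pickle.load(open("w2.pkl","rb"))
crop(p,"w2z",280,105,370,250,4)
E
```

```text
(no output)
```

View pics/w2z.png

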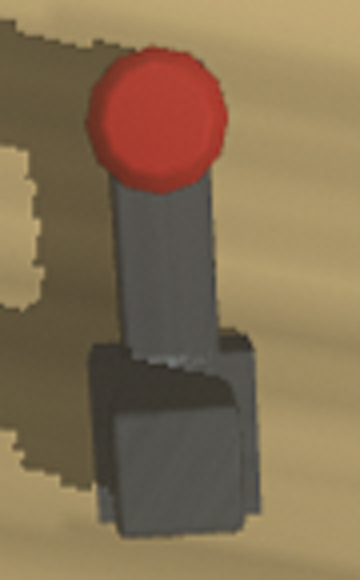

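```bash
python3 - <<'E'
from h import *
import pickle
p,c,s=pickle.load(open("w2.pkl","rb"))
z=lambda u,v,h:plane(c,280+(u+.5)/4-.5,105+(v+.5)/4-.5,h)
q=np.array([z(u,v,.066) for u,v in[(113,410),(240,405),(244,532),(120,537)]]);print(q.mean(0).round(4))
e=np.roll(q,-1,0)-q; print(np.linalg.norm(e,axis=1).round(4),np.degrees(np.arctan2(e[:,1],e[:,0])).round(1))
k=z(157,120,.078);d=k-q.mean(0);print(k.round(4),np.linalg.norm(d[:2]),np.degrees(np.arctan2(d[1],d[0])))
b=np.array([z(u,v,.03) for u,v in[(92,348),(250,340),(260,512),(100,520)]]);print("boss",b.mean(0).round(4))
D=pickle.load(open("d0.pkl","rb"));t,ct=D["top"];sd,cs=D["side"]
# two view heights: knob top in top view zoom(140,77)/5+(120,225); side zoom (525-400,83)/3.6+(190,370)
kt=ray(ct,120+140/5,225+77/5);ks=ray(cs,190+125/3.6,370+83/3.6);kw=ray(c,280+157/4,105+120/4)
print("knob tri",tri([kt,ks,kw]))
ht=ray(ct,120+178/5,225+199/5);hs=ray(cs,190+264/3.6,370+103/3.6);hw=ray(c,280+179/4,105+471/4)
print("head tri",tri([ht,hs,hw]))
print(readout.state()["tcp_pos"],R.from_quat(s["orientation"]).as_matrix().round(3))
E
```

```text
[0.4944 0.3678 0.066 ]
[0.0229 0.0236 0.0229 0.0237] [ -77.  -166.6  103.2   13.5]
[0.5539 0.3833 0.078 ] 0.06150114004002912 14.5950053835357
boss [0.4953 0.3682 0.03  ]
knob tri (array([0.55377712, 0.38289394, 0.07211624]), [np.float64(0.00015165349450253416), np.float64(9.929167410774179e-05), np.float64(0.00011421649650940142)])
head tri (array([0.49384502, 0.36609564, 0.06226298]), [np.float64(0.0009064286182421987), np.float64(0.0005334598631527797), np.float64(0.0012736664184070082)])
[0.48631335 0.36615048 0.19677361] [[ 0.983  0.183 -0.003]
 [ 0.183 -0.983  0.001]
 [-0.002 -0.002 -1.   ]]
```

>>> play_rows:
  rows: "8.5 0.9 0 4 0 0 -3.5; 8.5 0.9 0 8 0 0 -3.5; 8.5 0.9 0 8 0 0 -3.5; 8.5 0.9 0 8 0 0 -3.5"

```text
t: 2.92
tcp_pos: [0.4978, 0.3596, 0.1153]
orientation: [0.993, 0.117, -0.002, 0.003]
ft_force: [-0.2, -0.1, 1.1]
opening: 0.0847
```

```bash
python3 - <<'E'
from h import *
import pickle
s=readout.state();print(s["tcp_pos"],s["joint_velocities"].round(3))
p,c=snap("wrist","w3"); pickle.dump((p,c,s),open("w3.pkl","wb")); s=readout.state();print(s["tcp_pos"],s["joint_velocities"].round(3))
E
```

```text
[0.49777581 0.35960351 0.11533291] [-0.011 -0.05  -0.041 -0.095 -0.007 -0.007  0.002]
[0.49907526 0.36202896 0.11816368] [-0.01  -0.033 -0.028 -0.062 -0.004 -0.01  -0.001]
```

View pics/w3.png

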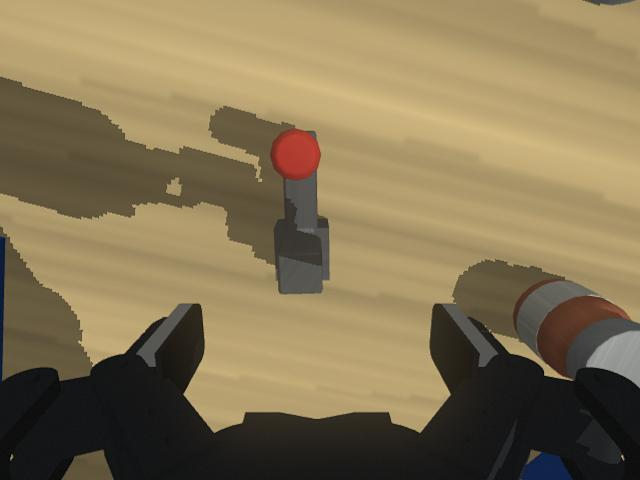

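```bash
python3 - <<'E'
from h import *
import pickle
for i in range(4):
    p,c=snap("wrist","w3"); s=readout.state();print(s["t"],s["tcp_pos"].round(4),s["joint_velocities"].round(3),s["orientation"].round(4))
pickle.dump((p,c,s),open("w3.pkl","wb"))
crop(p,"w3z",255,110,345,305,4*.75)
E
```

```text
3.0167 [0.4998 0.3636 0.1199] [-0.01  -0.018 -0.019 -0.031 -0.002 -0.006 -0.001] [ 9.931e-01  1.175e-01  1.600e-03 -5.000e-04]
3.0667 [0.5    0.3645 0.1207] [-0.008 -0.006 -0.008 -0.013 -0.    -0.004 -0.003] [ 0.993   0.1178  0.0023 -0.0011]
3.1167 [0.4999 0.365  0.1208] [-0.008  0.003 -0.002  0.002 -0.    -0.004 -0.001] [ 0.993   0.1181  0.0025 -0.0013]
3.1667 [0.4997 0.3651 0.1206] [-0.006  0.006 -0.001  0.008  0.001 -0.002 -0.001] [ 0.993   0.1183  0.0024 -0.0013]
```

View pics/w3z.png

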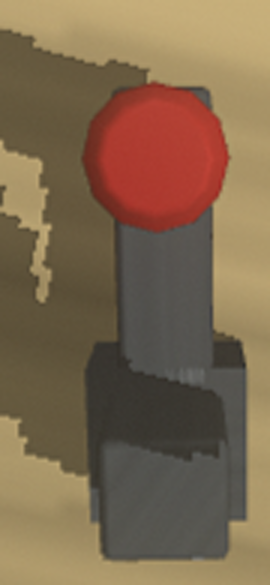

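```bash
python3 - <<'E'
from h import *
import pickle
p,c,s=pickle.load(open("w3.pkl","rb"))
z=lambda u,v,h:plane(c,255+(u+.5)/3-.5,110+(v+.5)/3-.5,h)
q=np.array([z(u,v,.066) for u,v in[(102,440),(227,438),(229,556),(104,558)]]);print(q.mean(0).round(4))
e=np.roll(q,-1,0)-q; print(np.linalg.norm(e,axis=1).round(4),np.degrees(np.arctan2(e[:,1],e[:,0])).round(1))
k=z(156,153,.078);d=k-q.mean(0);print(k.round(4),np.linalg.norm(d[:2]),np.degrees(np.arctan2(d[1],d[0])))
b=np.array([z(u,v,.03) for u,v in[(88,345),(245,345),(246,518),(92,520)]]);print("boss",b.mean(0).round(4))
M=R.from_quat(s["orientation"]).as_matrix();print(M.round(3)); print("goto tool delta cm",100*M.T@(np.array([*q.mean(0)[:2],.036])-s["tcp_pos"]))
# wrist two-position triangulation
p2,c2,_=pickle.load(open("w2.pkl","rb"))
print(tri([ray(c2,280+157/4,105+120/4),ray(c,255+156/3,110+153/3)])[0],tri([ray(c2,280+179/4,105+471/4),ray(c,255+165.5/3,110+498/3)])[0])
E
```

```text
[0.4947 0.3679 0.066 ]
[0.0225 0.0227 0.0231 0.0227] [ -75.5 -165.   104.5   13.4]
[0.5548 0.3834 0.078 ] 0.062080200980328785 14.472279954695539
boss [0.4966 0.3686 0.03  ]
[[ 0.972  0.235  0.004]
 [ 0.235 -0.972  0.003]
 [ 0.005 -0.002 -1.   ]]
goto tool delta cm [-0.46305612 -0.37689713  8.46062547]
[0.5539956  0.38325563 0.06362029] [0.49365391 0.36746135 0.06299479]
```

>>> play_rows:
  rows: "8.5 -0.4 -0.38 4 0 0 -0.7; 8.5 -0.4 -0.38 7 0 0 -0.7; 8.5 -0.4 -0.38 8.3 0 0 -0.7; 8.5 -0.4 -0.38 8.3 0 0 -0.7; 8.5 -0.4 -0.38 8.3 0 0 -0.7"

```text
t: 3.58
tcp_pos: [0.4941, 0.3672, 0.0354]
orientation: [0.992, 0.124, 0.0, -0.0]
ft_force: [-0.2, 0.7, 0.2]
opening: 0.0851
```

>>> play_rows:
  rows: "4 0 0 0 0 0 0; 2.3 0 0 0 0 0 0; 2.3 0 0 0 0 0 0; 2.3 0 0 0 0 0 0; 2.3 0 0 0 0 0 0"

```text
t: 4.0
tcp_pos: [0.4939, 0.3672, 0.0353]
orientation: [0.992, 0.125, 0.001, -0.0]
ft_force: [-0.8, -0.3, 1.6]
opening: 0.0247
```

```bash
python3 - <<'E'
from h import *
s=readout.state();print(s["t"],s["tcp_pos"],s["joint_velocities"].round(3),s["ft_force"],s["opening"])
p,c=snap("wrist","w4");snap("side","s4")
E
```

```text
4.0 [0.4938564  0.36722785 0.03529491] [ 0.003  0.003 -0.003  0.005 -0.057 -0.038 -0.005] [-0.75117165 -0.28701793  1.64249902] 0.024741165702061974
```

View pics/w4.png

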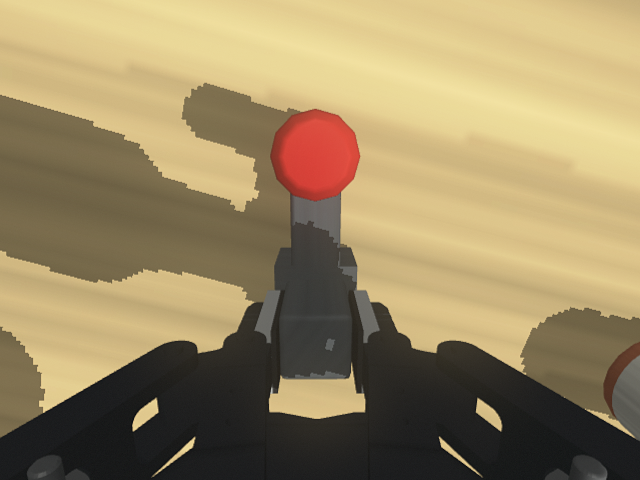

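>>> play_rows:
  rows: "1 0 0 -2 0 0 0; 1 0 0 -6 0 0 0; 1 0 0 -10 0 0 0; 1 0 0 -14 0 0 0; 1 0 0 -16 0 0 0"

```text
t: 4.52
tcp_pos: [0.4945, 0.3683, 0.1993]
orientation: [0.992, 0.125, 0.003, -0.002]
ft_force: [1.0, 1.4, -2.0]
opening: 0.0228
```

>>> play_rows:
  rows: "1 0 0 0 0 0 0; 1 0 0 0 0 0 0; 1 0 0 0 0 0 0; 1 0 0 0 0 0 0"

```text
t: 4.85
tcp_pos: [0.4921, 0.3652, 0.191]
orientation: [0.992, 0.125, -0.003, 0.002]
ft_force: [-0.2, 0.2, -3.4]
opening: 0.0231
```

```bash
python3 - <<'E'
from h import *
import pickle
s=readout.state();print(s["t"],s["tcp_pos"],s["orientation"].round(4),s["joint_velocities"].round(3),s["ft_force"],s["opening"])
f=grab_frame("wrist");p=f["pixels"];cv2.imwrite("pics/w5.png",p[:,:,::-1]);pickle.dump((f,s),open("w5.pkl","wb"))
snap("side","s5")
crop(p,"w5z",250,90,380,400,1.9)
hsv=cv2.cvtColor(p,cv2.COLOR_RGB2HSV);m=cv2.inRange(hsv,(0,150,80),(8,255,255))|cv2.inRange(hsv,(172,150,80),(180,255,255))
cn=max(cv2.findContours(m,0,1)[0],key=cv2.contourArea);print(cv2.minEnclosingCircle(cn),cv2.boundingRect(cn))
E
```

```text
4.85 [0.4920634  0.36517542 0.19101433] [ 0.9922  0.1246 -0.0028  0.0019] [-0.     0.002 -0.001 -0.009 -0.001  0.001  0.   ] [-0.15044745  0.21334087 -3.40804736] 0.023124281582088183
((317.0, 154.21519470214844), 45.46251678466797) (273, 109, 89, 91)
```

View pics/w5z.png

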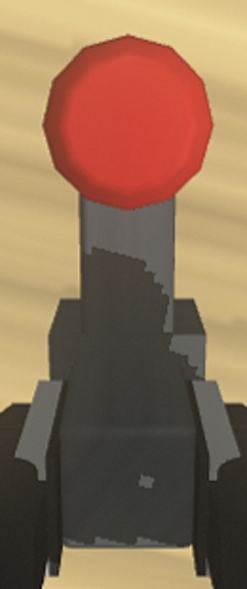

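View pics/s5.png

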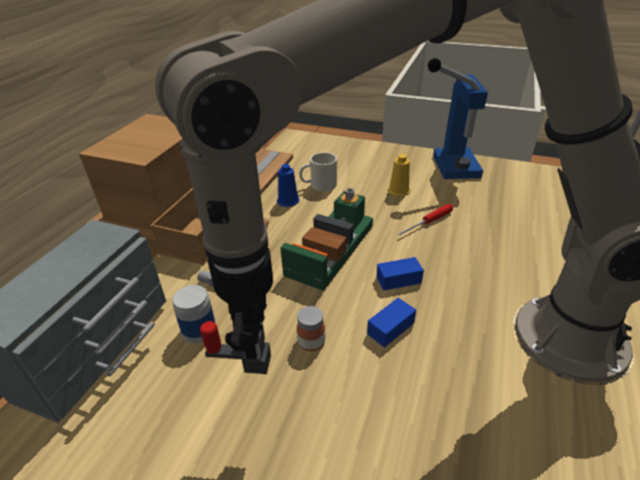

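```bash
python3 - <<'E'
from h import *
import pickle
f,s=pickle.load(open("w5.pkl","rb"))
T=np.array(f["tool_from_camera"]);K=np.array(f["K"]);print(T.round(4))
def tp(u,v,z):
    d=T[:3,:3]@np.linalg.inv(K)@[u,v,1];o=T[:3,3];return o+d*(z-o[2])/d[2]
print("knob",tp(317,154.2,.0353-.078))
for z in(.0353-.066,.0353-.063): 
  q=np.array([tp(250+u/1.9,90+v/1.9,z) for u,v in[(62,430),(192,430),(195,547),(62,547)]]);print(q.round(4),q.mean(0))
q=np.array([tp(250+u/1.9,90+v/1.9,.0353-.03) for u,v in[(50,299),(204,299)]]);print("boss far edge",q.round(4))
E
```

```text
[[-3.000e-04 -9.654e-01 -2.607e-01  6.540e-02]
 [ 1.000e+00 -6.000e-04  1.300e-03 -5.000e-04]
 [-1.400e-03 -2.607e-01  9.654e-01 -1.423e-01]
 [ 0.000e+00  0.000e+00  0.000e+00  1.000e+00]]
knob [ 0.06273418 -0.00030248 -0.0427    ]
[[ 0.0121 -0.0113 -0.0307]
 [ 0.0121  0.0106 -0.0307]
 [-0.0104  0.0116 -0.0307]
 [-0.0104 -0.0118 -0.0307]] [ 0.00083445 -0.00019666 -0.0307    ]
[[ 0.0106 -0.0115 -0.0277]
 [ 0.0106  0.0109 -0.0277]
 [-0.0125  0.012  -0.0277]
 [-0.0124 -0.0121 -0.0277]] [-0.00090084 -0.00018794 -0.0277    ]
boss far edge [[ 0.0251 -0.0165  0.0053]
 [ 0.025   0.016   0.0053]]
```

>>> play_rows:
  rows: "1 -0.5 2.5 -0.4 0 0 2; 1 -1.2 6.2 -0.4 0 0 5; 1 -2 10.2 -0.4 0 0 9; 1 -2.7 14.2 -0.4 0 0 11.8; 1 -3.5 18.2 -0.4 0 0 11.8"

```text
t: 5.37
tcp_pos: [0.5039, 0.1798, 0.1972]
orientation: [1.0, 0.021, -0.001, 0.0]
ft_force: [0.5, -1.0, -2.1]
opening: 0.0229
```

```bash
cat > go.py <<'E'
import sys
from h import *
s=readout.state();M=R.from_quat(s["orientation"]).as_matrix()
yaw=np.degrees(np.arctan2(M[1,0],M[0,0]))
print("t",s["t"],"tcp",s["tcp_pos"].round(4),"yaw",yaw.round(2),"vel",np.abs(s["joint_velocities"]).max().round(3),"F",s["ft_force"].round(1),"M",s["wrist_torque"].round(2),"op",s["opening"].round(4))
if len(sys.argv)>3:
    g=np.array([float(x) for x in sys.argv[1:4]]);print("tool delta cm",(100*M.T@(g-s["tcp_pos"])).round(2), "z axis",M[:,2].round(4))
E
python3 go.py .528 -.2105 .195
```

```text
Traceback (most recent call last):
  File "go.py", line 5, in <module>
    print("t",s["t"],"tcp",s["tcp_pos"].round(4),"yaw",yaw.round(2),"vel",np.abs(s["joint_velocities"]).max().round(3),"F",s["ft_force"].round(1),"M",s["wrist_torque"].round(2),"op",s["opening"].round(4))
                                                                                                                                                                                      ^^^^^^^^^^^^^^^^^^
AttributeError: 'float' object has no attribute 'round'
```

>>> play_rows:
  rows: "1 0.1 4 0 0 0 0; 1 0.2 8 0 0 0 0; 1 0.3 12 0 0 0 0; 1 0.4 16 0 0 0 0; 1 0.5 20 0 0 0 0"

```text
t: 5.78
tcp_pos: [0.5174, -0.0196, 0.1975]
orientation: [1.0, 0.022, -0.001, -0.0]
ft_force: [1.3, -0.4, -3.6]
opening: 0.0231
```

>>> play_rows:
  rows: "1 0.1 4 0 0 0 0; 1 0.2 8 0 0 0 0; 1 0.3 12 0 0 0 0; 1 0.35 15 0 0 0 0; 1 0.4 17 0 0 0 0"

```text
t: 6.2
tcp_pos: [0.5282, -0.1931, 0.197]
orientation: [1.0, 0.019, -0.001, 0.001]
ft_force: [0.0, -0.1, -3.1]
opening: 0.0236
```

>>> play_rows:
  rows: "1 0 0 0 0 0 0; 1 0 0 0 0 0 0; 1 0 0 0 0 0 0; 1 0 0 0 0 0 0"

```text
t: 6.53
tcp_pos: [0.5299, -0.185, 0.198]
orientation: [1.0, 0.024, -0.0, -0.001]
ft_force: [-1.3, -1.0, -2.2]
opening: 0.0233
```

```bash
sed -i 's/s\["opening"\].round(4)/round(s["opening"],4)/; s/yaw.round(2)/round(float(yaw),2)/' go.py; python3 go.py .528 -.2105 .195; python3 -c "
from h import *
snap('wrist','w6');snap('side','s6');snap('top','t6')"
```

```text
t 6.5333 tcp [ 0.5299 -0.185   0.198 ] yaw 2.71 vel 0.007 F [-1.3 -1.  -2.2] M [0.02 0.03 0.02] op 0.0233
tool delta cm [-0.31  2.54  0.29] z axis [-8.0e-04  1.8e-03 -1.0e+00]
```

View pics/s6.png

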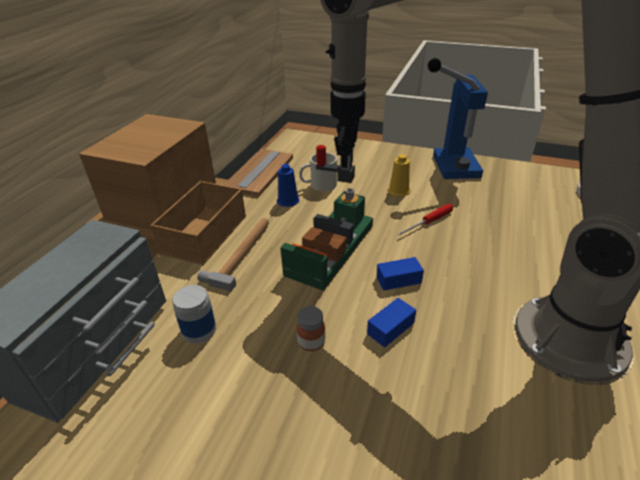

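View pics/w6.png

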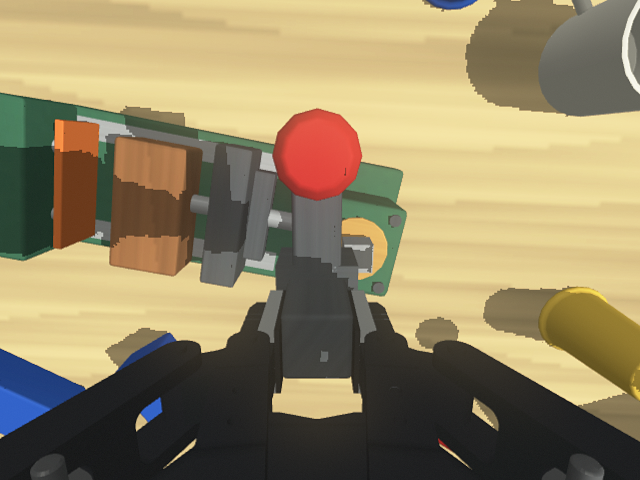

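>>> play_rows:
  rows: "1 -0.3 2.5 0 0 0 0; 1 -0.3 2.5 1.5 0 0 0; 1 -0.3 2.5 3.3 0 0 0; 1 -0.3 2.5 3.3 0 0 0; 1 -0.3 2.5 3.3 0 0 0"

```text
t: 7.1
tcp_pos: [0.527, -0.2113, 0.1646]
orientation: [1.0, 0.023, -0.001, -0.001]
ft_force: [-0.3, -0.7, -3.2]
opening: 0.0229
```

>>> play_rows:
  rows: "1 0 0 0 0 0 0; 1 0 0 0 0 0 0; 1 0 0 0 0 0 0"

```text
t: 7.35
tcp_pos: [0.5288, -0.2123, 0.1668]
orientation: [1.0, 0.022, 0.001, 0.0]
ft_force: [-0.2, -0.0, -3.3]
opening: 0.023
```

```bash
python3 go.py .528 -.2105 .155; python3 -c "
from h import *
p,c=snap('side','s7');crop(p,'s7z',300,130,400,230,6);p,c=snap('wrist','w7')"
```

```text
t 7.35 tcp [ 0.5288 -0.2123  0.1668] yaw 2.56 vel 0.005 F [-0.2 -0.  -3.3] M [ 0.06 -0.   -0.01] op 0.023
tool delta cm [-0.08 -0.19  1.18] z axis [ 2.4e-03 -8.0e-04 -1.0e+00]
```

View pics/s7z.png

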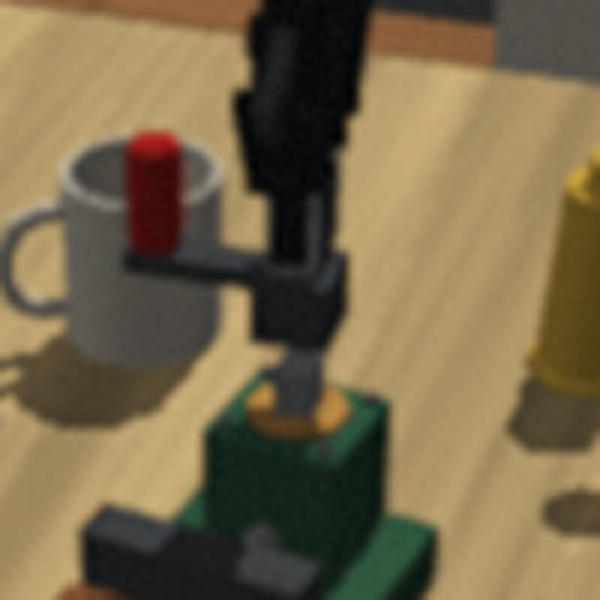

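View pics/w7.png

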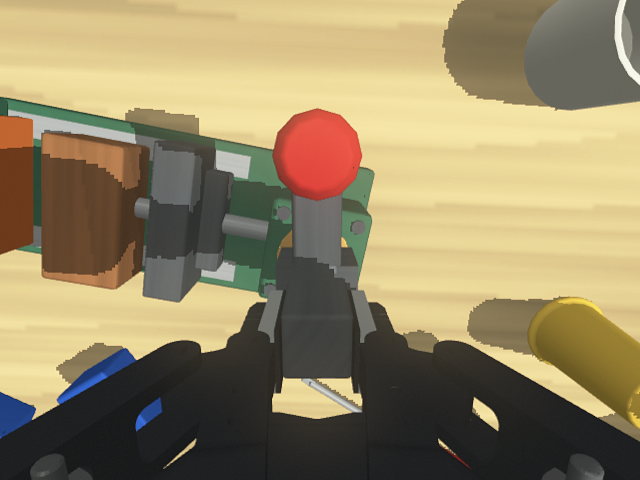

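>>> play_rows:
  rows: "1 -0.08 -0.18 0.3 0 0 0; 1 -0.08 -0.18 0.7 0 0 0; 1 -0.08 -0.18 1.0 0 0 0; 1 -0.08 -0.18 1.3 0 0 0; 1 -0.08 -0.18 1.3 0 0 0"

```text
t: 7.87
tcp_pos: [0.5267, -0.2106, 0.1517]
orientation: [1.0, 0.022, -0.0, -0.0]
ft_force: [-0.2, -0.3, -3.0]
opening: 0.0234
```

```bash
python3 go.py .528 -.2105 .155
```

```text
t 7.8667 tcp [ 0.5267 -0.2106  0.1517] yaw 2.52 vel 0.013 F [-0.2 -0.3 -3. ] M [0.06 0.01 0.04] op 0.0234
tool delta cm [ 0.13 -0.   -0.33] z axis [-8.e-04  4.e-04 -1.e+00]
```

>>> play_rows:
  rows: "1 0.13 0 0.2 0 0 0; 1 0.13 0 0.4 0 0 0; 1 0.13 0 0.6 0 0 0; 1 0.13 0 0.6 0 0 0"

```text
t: 8.2
tcp_pos: [0.5279, -0.2105, 0.1458]
orientation: [1.0, 0.022, -0.001, -0.0]
ft_force: [-0.6, 0.6, -3.9]
opening: 0.0232
```

```bash
python3 go.py .528 -.2105 .130
```

```text
t 8.2 tcp [ 0.5279 -0.2105  0.1458] yaw 2.52 vel 0.007 F [-0.6  0.6 -3.9] M [ 0.01  0.03 -0.01] op 0.0232
tool delta cm [ 0.01 -0.    1.58] z axis [-1.1e-03  5.0e-04 -1.0e+00]
```

>>> play_rows:
  rows: "1 0 0 0.3 0 0 0; 1 0 0 0.6 0 0 0; 1 0 0 0.9 0 0 0; 1 0 0 1.2 0 0 0; 1 0 0 1.2 0 0 0"

```text
t: 8.62
tcp_pos: [0.5277, -0.2104, 0.1335]
orientation: [1.0, 0.022, -0.001, -0.0]
ft_force: [-0.7, -0.4, -4.0]
opening: 0.0231
```

>>> play_rows:
  rows: "1 0 0 0.15 0 0 0; 1 0 0 0.3 0 0 0; 1 0 0 0.3 0 0 0"

```text
t: 8.87
tcp_pos: [0.5282, -0.2106, 0.1312]
orientation: [1.0, 0.022, -0.0, -0.0]
ft_force: [-1.2, 0.5, -3.7]
opening: 0.0232
```

```bash
python3 go.py .528 -.2105 .130;python3 -c "
from h import *
p,c=snap('side','s8');crop(p,'s8z',300,130,400,230,6)"
```

```text
t 8.8667 tcp [ 0.5282 -0.2106  0.1312] yaw 2.52 vel 0.005 F [-1.2  0.5 -3.7] M [-0.01  0.02 -0.01] op 0.0232
tool delta cm [-0.02 -0.01  0.12] z axis [-4.e-04  1.e-04 -1.e+00]
```

View pics/s8z.png

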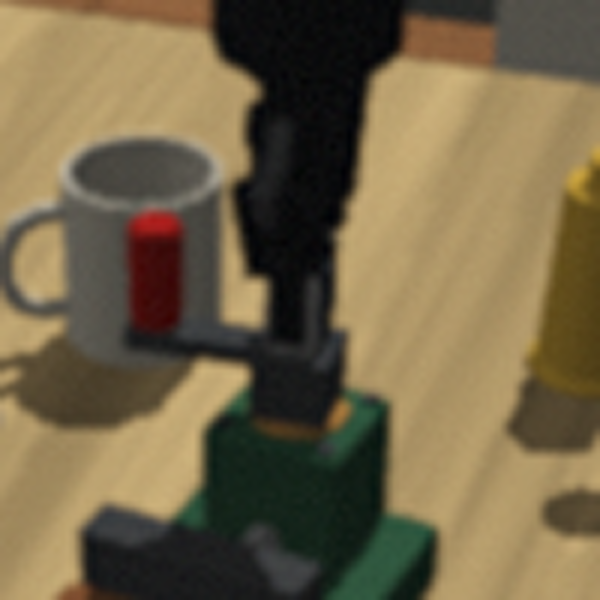

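>>> play_rows:
  rows: "1 0 0 0.1 0 0 0; 1 0 0 0.2 0 0 0; 1 0 0 0.3 0 0 0; 1 0 0 0.3 0 0 0; 1 0 0 0.3 0 0 0"

```text
t: 9.33
tcp_pos: [0.5285, -0.2107, 0.1303]
orientation: [1.0, 0.022, 0.0, 0.0]
ft_force: [-3.4, 1.2, 4.5]
opening: 0.0232
```

```bash
python3 go.py .528 -.2105 .130
```

```text
t 9.3333 tcp [ 0.5285 -0.2107  0.1303] yaw 2.52 vel 0.003 F [-3.4  1.2  4.5] M [0.16 0.76 0.  ] op 0.0232
tool delta cm [-0.05 -0.02  0.03] z axis [ 9.e-04 -8.e-04 -1.e+00]
```

>>> play_rows:
  rows: "4 0 0 -0.2 0 0 0; 8.5 0 0 -0.2 0 0 0; 8.5 0 0 -0.2 0 0 0; 8.5 0 0 -0.2 0 0 0; 8.5 0 0 -2 0 0 0"

```text
t: 9.75
tcp_pos: [0.5257, -0.2099, 0.1451]
orientation: [1.0, 0.022, -0.004, -0.001]
ft_force: [-0.1, 0.1, -1.0]
opening: 0.0815
```

>>> play_rows:
  rows: "8.5 0 0 -4 0 0 0; 8.5 0 0 -7 0 0 0; 8.5 0 0 -7 0 0 0; 8.5 0 0 -7 0 0 0"

```text
t: 10.08
tcp_pos: [0.53, -0.2111, 0.2209]
orientation: [1.0, 0.022, 0.003, 0.001]
ft_force: [-0.5, -0.4, -1.2]
opening: 0.0848
```

```bash
python3 go.py .5903 -.2076 .200;python3 -c "
from h import *
import pickle
s=readout.state()
p,c=snap('wrist','w9');pickle.dump((p,c,s),open('w9.pkl','wb'))
p,c,s=pickle.load(open('w1.pkl','rb'));crop(p,'w1y',60,0,310,230,3)"
```

```text
t 10.0833 tcp [ 0.53   -0.2111  0.2209] yaw 2.52 vel 0.076 F [-0.5 -0.4 -1.2] M [0.   0.01 0.03] op 0.0848
tool delta cm [ 6.03 -0.09  2.12] z axis [ 0.0054 -0.002  -1.    ]
```

View pics/w9.png

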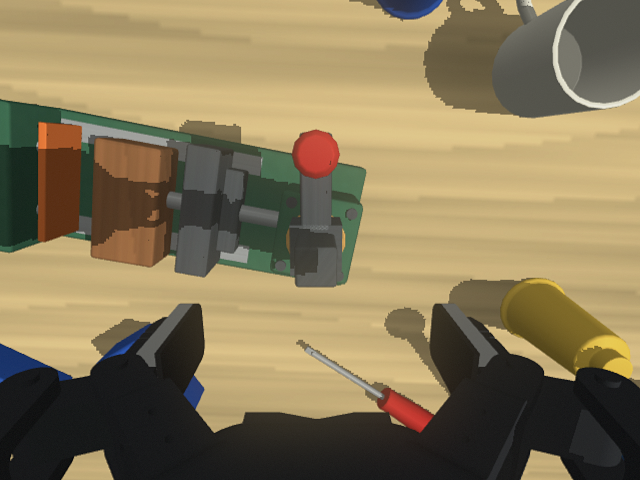

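View pics/w1y.png

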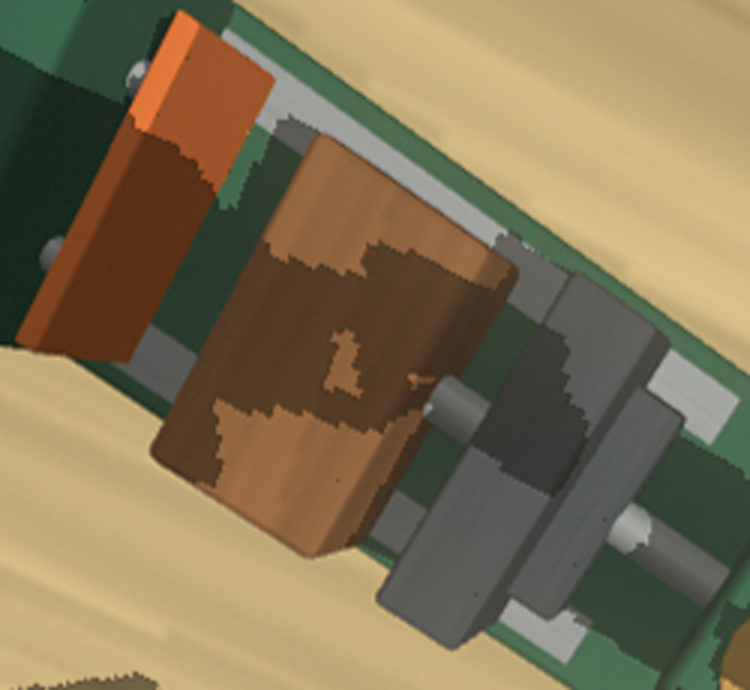

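```bash
python3 - <<'E'
from h import *
import pickle
p,c,s=pickle.load(open("w1.pkl","rb"))
z=lambda u,v,h:plane(c,60+(u+.5)/3-.5,(v+.5)/3-.5,h)
sh=np.array([.5284,-.2103])
J=[z(575,275,.08),z(380,600,.08)];Jr=[z(665,340,.08),z(455,648,.08)]
B=[z(322,138,.072),z(155,450,.072),z(515,270,.072),z(312,556,.072)]
x=J[0]-J[1];print("jaw width",np.linalg.norm(x));xh=(x/np.linalg.norm(x))[:2];yh=np.array([-xh[1],xh[0]]);print("yaw of x",np.degrees(np.arctan2(xh[1],xh[0])))
xr=Jr[0]-Jr[1];print("rear",np.linalg.norm(xr),np.degrees(np.arctan2(xr[1],xr[0])))
bx=B[0]-B[1];print("blk",np.linalg.norm(bx),np.degrees(np.arctan2(bx[1],bx[0])))
f=lambda q:(np.round((q[:2]-sh)@yh*1000-115,1),np.round((q[:2]-sh)@xh*1000,1))
print("jaw",[f(q) for q in J],"rear",[f(q) for q in Jr],"blk",[f(q) for q in B])
E
```

```text
jaw width 0.09648029660062551
yaw of x -7.959392365093183
rear 0.09628992120524774 -10.12696834990101
blk 0.0896019710421264 -8.13865994903042
jaw [(np.float64(-12.9), np.float64(48.5)), (np.float64(-12.9), np.float64(-48.0))] rear [(np.float64(-39.2), np.float64(48.3)), (np.float64(-35.5), np.float64(-47.9))] blk [(np.float64(56.1), np.float64(40.1)), (np.float64(56.4), np.float64(-49.5)), (np.float64(1.8), np.float64(41.1)), (np.float64(9.5), np.float64(-50.5))]
```

```bash
python3 - <<'E'
from h import *
import pickle
p,c,s=pickle.load(open("w9.pkl","rb"))
hsv=cv2.cvtColor(p,cv2.COLOR_RGB2HSV);m=cv2.inRange(hsv,(0,150,80),(8,255,255))|cv2.inRange(hsv,(172,150,80),(180,255,255));m[200:]=0
cn=max(cv2.findContours(m,0,1)[0],key=cv2.contourArea);(u,v),rr=cv2.minEnclosingCircle(cn);print(u,v,rr,plane(c,u,v,.172).round(4))
E
python3 go.py .5903 -.2076 .200
```

```text
315.5 153.5 24.010513305664062 [ 0.5907 -0.2078  0.172 ]
t 10.1333 tcp [ 0.5286 -0.2108  0.2189] yaw 2.52 vel 0.045 F [-0.6 -0.1 -0.7] M [-0.03  0.    0.02] op 0.0853
tool delta cm [ 6.17 -0.05  1.89] z axis [ 1.2e-03 -6.0e-04 -1.0e+00]
```

>>> play_rows:
  rows: "8.5 3 -0.05 0.5 0 0 2.5; 8.5 6.2 -0.05 2 0 0 2.5; 8.5 6.2 -0.05 2 0 0 2.5; 8.5 6.2 -0.05 2 0 0 2.5; 8.5 6.2 -0.05 2 0 0 2.5"

```text
t: 10.55
tcp_pos: [0.589, -0.2073, 0.1965]
orientation: [1.0, 0.0, -0.002, -0.0]
ft_force: [1.3, -0.8, 0.6]
opening: 0.0848
```

```bash
python3 go.py .5905 -.2077 .140
```

```text
t 10.55 tcp [ 0.589  -0.2073  0.1965] yaw 0.03 vel 0.042 F [ 1.3 -0.8  0.6] M [ 0.03  0.03 -0.04] op 0.0848
tool delta cm [0.17 0.05 5.65] z axis [-4.e-03  9.e-04 -1.e+00]
```

>>> play_rows:
  rows: "8.5 0.1 0.05 1.5 0 0 0; 8.5 0.1 0.05 3.5 0 0 0; 8.5 0.1 0.05 5.4 0 0 0; 8.5 0.1 0.05 5.4 0 0 0; 8.5 0.1 0.05 5.4 0 0 0"

```text
t: 10.97
tcp_pos: [0.5896, -0.2085, 0.1443]
orientation: [1.0, -0.0, -0.001, 0.0]
ft_force: [-0.2, 0.2, -0.4]
opening: 0.0851
```

```bash
python3 go.py .5905 -.2077 .140
```

```text
t 10.9667 tcp [ 0.5896 -0.2085  0.1443] yaw -0.04 vel 0.054 F [-0.2  0.2 -0.4] M [-0.03  0.03 -0.03] op 0.0851
tool delta cm [ 0.09 -0.08  0.43] z axis [-2.2e-03 -1.0e-04 -1.0e+00]
```

Close on the knob.

>>> play_rows:
  rows: "5 0.05 -0.08 0.3 0 0 0; 3 0.05 -0.08 0.3 0 0 0; 1 0.05 -0.08 0.3 0 0 0; 1 0.05 -0.08 0.3 0 0 0; 1 0.05 -0.08 0.3 0 0 0"

```text
t: 11.38
tcp_pos: [0.5921, -0.2072, 0.1422]
orientation: [1.0, 0.0, 0.001, 0.0]
ft_force: [-0.8, -0.5, 0.3]
opening: 0.0253
```

```bash
python3 go.py .5905 -.2077 .140; python3 -c "
from h import *
snap('wrist','w10')
import math
for k in range(0,5):
  P=[]
  for j in range(1,6):
    a=math.radians(2.5-15*(5*k+j)); a0=math.radians(2.5-75*k)
    P.append('%.2f %.2f'%(6.2*(math.cos(a)-math.cos(a0)),-6.2*(math.sin(a)-math.sin(a0))))
  print(k,P)
"
```

```text
t 11.3833 tcp [ 0.5921 -0.2072  0.1422] yaw 0.02 vel 0.016 F [-0.8 -0.5  0.3] M [-0.1  -0.01 -0.01] op 0.0253
tool delta cm [-0.16  0.05  0.22] z axis [ 1.3e-03 -5.0e-04 -1.0e+00]
0 ['-0.14 1.61', '-0.69 3.13', '-1.62 4.46', '-2.86 5.50', '-4.33 6.18']
1 ['-1.59 0.28', '-3.21 0.14', '-4.73 -0.41', '-6.05 -1.34', '-7.09 -2.58']
2 ['-0.68 -1.47', '-0.97 -3.06', '-0.82 -4.67', '-0.27 -6.19', '0.66 -7.52']
3 ['1.24 -1.04', '2.71 -1.72', '4.30 -2.01', '5.91 -1.86', '7.43 -1.31']
4 ['1.33 0.93', '2.37 2.17', '3.05 3.64', '3.33 5.23', '3.19 6.84']
```

View pics/w10.png

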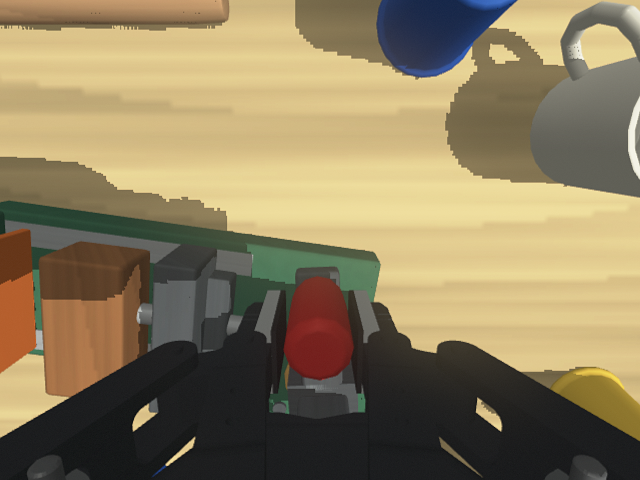

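>>> play_rows:
  rows: "1 -0.14 1.61 0 0 0 0; 1 -0.69 3.13 0 0 0 0; 1 -1.62 4.46 0 0 0 0; 1 -2.86 5.5 0 0 0 0; 1 -4.33 6.18 0 0 0 0"

```text
t: 11.85
tcp_pos: [0.5511, -0.2686, 0.1426]
orientation: [1.0, 0.001, 0.003, -0.0]
ft_force: [2.8, 2.6, 0.6]
opening: 0.022
```

```bash
cat > k.py <<'E'
from h import *
s=readout.state();t=s["tcp_pos"]; a=np.array([.5284,-.2103]);d=t[:2]-a
print("t",round(s["t"],2),"tcp",t.round(4),"r",round(1000*np.linalg.norm(d),1),"ang",round(np.degrees(np.arctan2(d[1],d[0])),1),"F",s["ft_force"].round(1),"M",s["wrist_torque"].round(2),"op",round(s["opening"],4),"ori",s["orientation"].round(3),"q7",s["q"].round(2))
E
python3 k.py
```

```text
t 11.85 tcp [ 0.5511 -0.2686  0.1426] r 62.6 ang -68.7 F [2.8 2.6 0.6] M [ 0.67 -0.91 -0.03] op 0.022 ori [ 1.     0.001  0.003 -0.   ] q7 [ 0.59  0.51 -0.24  1.46  0.12  1.18 -1.24]
```

>>> play_rows:
  rows: "1 -1.59 0.28 0 0 0 0; 1 -3.21 0.14 0 0 0 0; 1 -4.73 -0.41 0 0 0 0; 1 -6.05 -1.34 0 0 0 0; 1 -7.09 -2.58 0 0 0 0"

```text
t: 12.27
tcp_pos: [0.4784, -0.2459, 0.1425]
orientation: [1.0, -0.001, 0.003, 0.002]
ft_force: [5.6, -2.4, -2.2]
opening: 0.0221
```

```bash
python3 k.py
```

```text
t 12.27 tcp [ 0.4784 -0.2459  0.1425] r 61.4 ang -144.6 F [ 5.6 -2.4 -2.2] M [-0.47 -1.23  0.01] op 0.0221 ori [ 1.    -0.001  0.003  0.002] q7 [ 0.63  0.36 -0.25  1.68  0.1   1.11 -1.22]
```

>>> play_rows:
  rows: "1 -0.68 -1.47 0 0 0 0; 1 -0.97 -3.06 0 0 0 0; 1 -0.82 -4.67 0 0 0 0; 1 -0.27 -6.19 0 0 0 0; 1 0.66 -7.52 0 0 0 0"

```text
t: 12.68
tcp_pos: [0.4811, -0.1712, 0.1422]
orientation: [1.0, -0.001, -0.002, 0.003]
ft_force: [-4.3, -3.0, 4.4]
opening: 0.0224
```

```bash
python3 k.py;python3 -c "
from h import *
p,c=snap('side','s11');crop(p,'s11z',250,100,410,290,3.1)"
```

```text
t 12.68 tcp [ 0.4811 -0.1712  0.1422] r 61.3 ang 140.4 F [-4.3 -3.   4.4] M [-1.02  0.68  0.03] op 0.0224 ori [ 1.    -0.001 -0.002  0.003] q7 [ 0.53  0.32 -0.29  1.74  0.11  1.1  -1.36]
```

View pics/s11z.png

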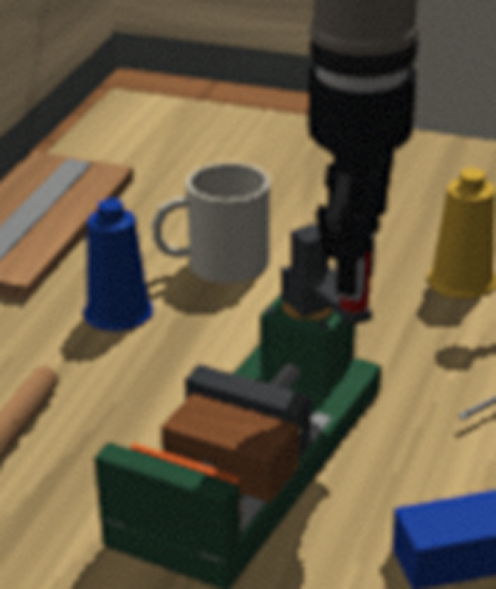

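>>> play_rows:
  rows: "1 1.24 -1.04 0 0 0 0; 1 2.71 -1.72 0 0 0 0; 1 4.3 -2.01 0 0 0 0; 1 5.91 -1.86 0 0 0 0; 1 7.43 -1.31 0 0 0 0"

```text
t: 13.15
tcp_pos: [0.5561, -0.1538, 0.142]
orientation: [1.0, 0.001, -0.003, -0.0]
ft_force: [-5.5, 1.5, 6.5]
opening: 0.0219
```

```bash
python3 k.py
```

```text
t 13.15 tcp [ 0.5561 -0.1538  0.142 ] r 62.9 ang 63.9 F [-5.5  1.5  6.5] M [ 0.17  1.47 -0.01] op 0.0219 ori [ 1.     0.001 -0.003 -0.   ] q7 [ 0.45  0.45 -0.29  1.56  0.14  1.16 -1.44]
```

>>> play_rows:
  rows: "1 1.33 0.93 -0.1 0 0 0; 1 2.37 2.17 -0.1 0 0 0; 1 3.05 3.64 -0.1 0 0 0; 1 3.33 5.23 -0.1 0 0 0; 1 3.19 6.84 -0.1 0 0 0"

```text
t: 13.57
tcp_pos: [0.5911, -0.2196, 0.1424]
orientation: [1.0, 0.002, -0.0, -0.003]
ft_force: [0.2, 5.0, 0.9]
opening: 0.0225
```

```bash
python3 k.py;  python3 -c "
import math
for k in range(5,10):
  P=[]
  for j in range(1,6):
    a=math.radians(2.5-15*(5*k+j)); a0=math.radians(2.5-75*k)
    P.append('%.2f %.2f'%(6.2*(math.cos(a)-math.cos(a0)),-6.2*(math.sin(a)-math.sin(a0))))
  print(k,2.5-75*k-75,P)
"
```

```text
t 13.57 tcp [ 0.5911 -0.2196  0.1424] r 63.3 ang -8.4 F [0.2 5.  0.9] M [ 1.22  0.13 -0.03] op 0.0225 ori [ 1.     0.002 -0.    -0.003] q7 [ 0.51  0.55 -0.27  1.4   0.14  1.22 -1.34]
5 -447.5 ['-0.55 1.52', '-1.48 2.85', '-2.72 3.89', '-4.19 4.57', '-5.78 4.85']
6 -522.5 ['-1.61 -0.14', '-3.13 -0.69', '-4.46 -1.62', '-5.50 -2.86', '-6.18 -4.33']
7 -597.5 ['-0.28 -1.59', '-0.14 -3.21', '0.41 -4.73', '1.34 -6.05', '2.58 -7.09']
8 -672.5 ['1.47 -0.68', '3.06 -0.97', '4.67 -0.82', '6.19 -0.27', '7.52 0.66']
9 -747.5 ['1.04 1.24', '1.72 2.71', '2.01 4.30', '1.86 5.91', '1.31 7.43']
```

>>> play_rows:
  rows: "1 -0.55 1.52 0.1 0 0 0; 1 -1.48 2.85 0.1 0 0 0; 1 -2.72 3.89 0.1 0 0 0; 1 -4.19 4.57 0.1 0 0 0; 1 -5.78 4.85 0.1 0 0 0"

```text
t: 13.98
tcp_pos: [0.5345, -0.2724, 0.1425]
orientation: [1.0, 0.0, 0.003, 0.0]
ft_force: [4.0, 2.1, 0.4]
opening: 0.0222
```

>>> play_rows:
  rows: "1 -1.61 -0.14 0 0 0 0; 1 -3.13 -0.69 0 0 0 0; 1 -4.46 -1.62 0 0 0 0; 1 -5.5 -2.86 0 0 0 0; 1 -6.18 -4.33 0 0 0 0"

```text
t: 14.4
tcp_pos: [0.471, -0.2319, 0.1424]
orientation: [1.0, -0.001, 0.002, 0.003]
ft_force: [4.3, -3.4, -1.5]
opening: 0.0222
```

```bash
python3 k.py;python3 -c "
from h import *
p,c=snap('side','s12');crop(p,'s12z',250,100,410,290,3.1);p,c=snap('top','t12');crop(p,'t12z',270,200,420,290,5)"
```

```text
t 14.4 tcp [ 0.471  -0.2319  0.1424] r 61.3 ang -159.4 F [ 4.3 -3.4 -1.5] M [-0.77 -1.13 -0.  ] op 0.0222 ori [ 1.    -0.001  0.002  0.003] q7 [ 0.64  0.34 -0.28  1.71  0.11  1.1  -1.24]
```

View pics/s12z.png

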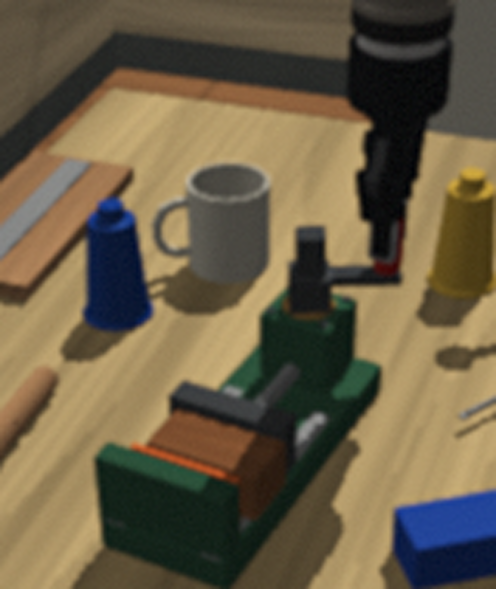

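View pics/t12z.png

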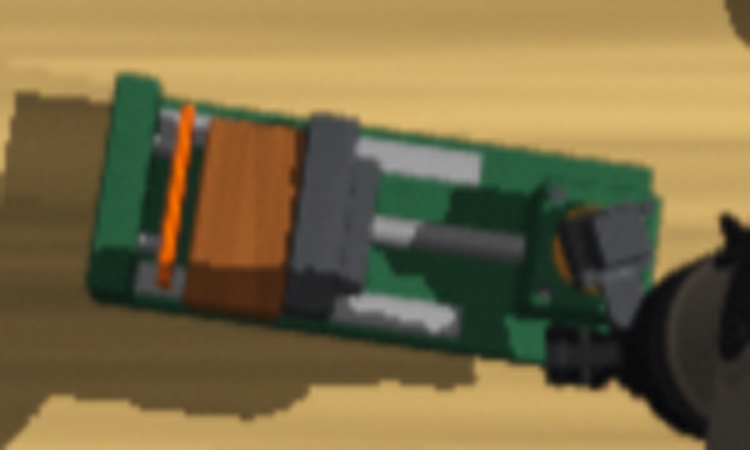

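```bash
python3 - <<'E'
from h import *
import pickle
p,c=snap('top')
sh=np.array([.5284,-.2103]);a=np.radians(-8.5);xh=np.array([np.cos(a),np.sin(a)]);yh=np.array([-xh[1],xh[0]])
for n,u,v,h in [("jawF",311,120,.08),("jawF2",293,270,.08),("jawR",357,120,.08),("padtop",190,108,.075),("padtop2",165,283,.075),("wallin",160,90,.088),("blkPad",210,125,.072),("blkPad2",188,262,.072)]:
    q=plane(c,270+u/5,200+v/5,h)[:2]; print(n,((q-sh)@yh*1000-115).round(1),((q-sh)@xh*1000).round(1))
E
```

```text
jawF 30.8 44.2
jawF2 28.9 -31.0
jawR 8.2 47.6
padtop 91.2 42.0
padtop2 90.4 -46.2
wallin 106.7 46.7
blkPad 80.2 35.5
blkPad2 80.8 -34.0
```

>>> play_rows:
  rows: "1 -0.28 -1.59 0 0 0 0; 1 -0.14 -3.21 0 0 0 0; 1 0.41 -4.73 0 0 0 0; 1 1.34 -6.05 0 0 0 0; 1 2.58 -7.09 0 0 0 0"

```text
t: 14.97
tcp_pos: [0.493, -0.16, 0.1421]
orientation: [1.0, -0.001, -0.004, 0.001]
ft_force: [-6.5, -1.2, 7.2]
opening: 0.0224
```

>>> play_rows:
  rows: "1 1.47 -0.68 0 0 0 0; 1 3.06 -0.97 0 0 0 0; 1 4.67 -0.82 0 0 0 0; 1 4.67 -0.82 0 0 0 0"

```text
t: 15.3
tcp_pos: [0.5438, -0.1497, 0.1419]
orientation: [1.0, 0.0, -0.001, -0.0]
ft_force: [-2.2, 2.1, 7.3]
opening: 0.0221
```

```bash
python3 k.py;python3 -c "
from h import *
p,c=snap('side','s13');crop(p,'s13z',250,100,410,290,3.1);p,c=snap('top','t13');crop(p,'t13z',270,200,420,290,5)"
```

```text
t 15.3 tcp [ 0.5438 -0.1497  0.1419] r 62.5 ang 75.7 F [-2.2  2.1  7.3] M [ 0.13  0.49 -0.04] op 0.0221 ori [ 1.     0.    -0.001 -0.   ] q7 [ 0.47  0.43 -0.31  1.6   0.14  1.15 -1.45]
```

View pics/s13z.png

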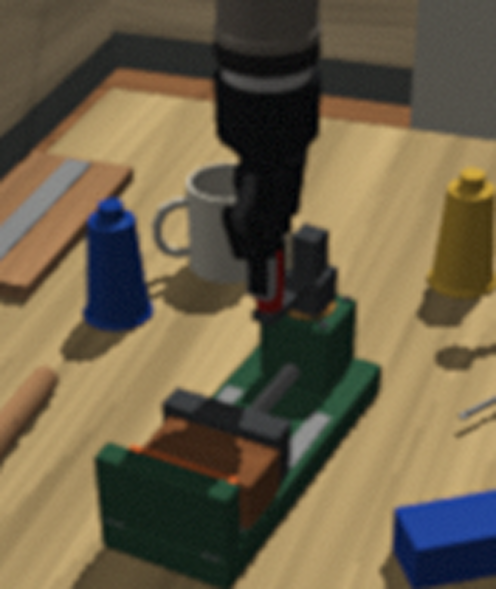

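View pics/t13z.png

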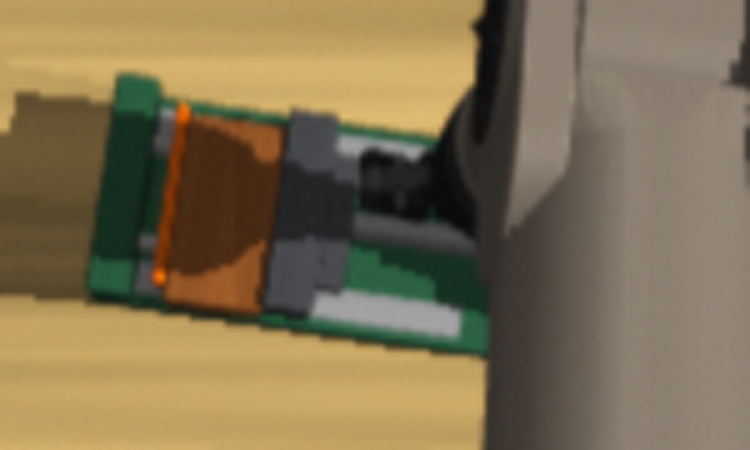

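```bash
python3 -c "
import math
a0=math.radians(-642.5)
for d in (-652.5,-662.5,-672.5,-682.5,-687.5,-692.5,-697.5,-702.5):
    a=math.radians(d);print(d,'%.2f %.2f'%(6.2*(math.cos(a)-math.cos(a0)),-6.2*(math.sin(a)-math.sin(a0))))
"
```

```text
-652.5 1.03 0.32
-662.5 1.99 0.82
-672.5 2.85 1.48
-682.5 3.58 2.28
-687.5 3.89 2.72
-692.5 4.16 3.19
-697.5 4.39 3.68
-702.5 4.57 4.19
```

>>> play_rows:
  rows: "1 1.03 0.32 -0.2 0 0 0; 1 1.99 0.82 -0.4 0 0 0; 1 2.85 1.48 -0.5 0 0 0; 1 3.58 2.28 -0.5 0 0 0; 1 3.58 2.28 -0.5 0 0 0"

```text
t: 15.82
tcp_pos: [0.5768, -0.1707, 0.1431]
orientation: [1.0, -0.0, -0.004, -0.003]
ft_force: [-2.2, 4.4, -4.6]
opening: 0.0222
```

```bash
python3 k.py;python3 -c "
from h import *
p,c=snap('side','s14');crop(p,'s14z',250,100,410,290,3.1);p,c=snap('top','t14');crop(p,'t14z',270,200,420,290,5)"
```

```text
t 15.82 tcp [ 0.5768 -0.1707  0.1431] r 62.6 ang 39.3 F [-2.2  4.4 -4.6] M [ 1.04  0.33 -0.02] op 0.0222 ori [ 1.    -0.    -0.004 -0.003] q7 [ 0.47  0.5  -0.3   1.48  0.15  1.2  -1.43]
```

View pics/s14z.png

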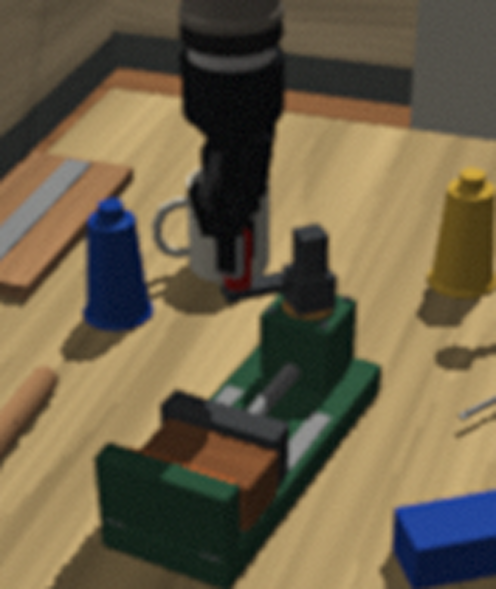

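View pics/t14z.png

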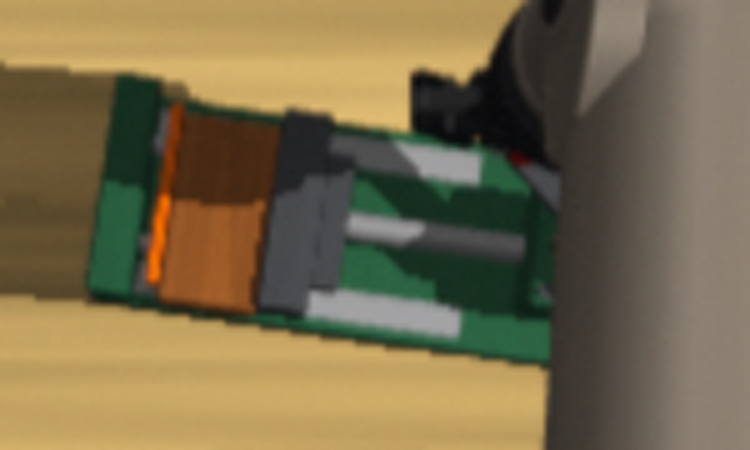

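```bash
cat > pad.py <<'E'
import sys
from h import *
f=grab_frame("top");c=cam(f)
sh=np.array([.5284,-.2103]);a=np.radians(-8.5);xh=np.array([np.cos(a),np.sin(a)]);yh=np.array([-xh[1],xh[0]])
for fn in sys.argv[1:]:
    p=cv2.imread(f"pics/{fn}.png")[200:290,270:420,::-1]
    w=np.clip(p[...,0].astype(float)-1.6*p[...,1]-20,0,None)/np.maximum(p[...,0],60); w[:,45:]=0
    h=cv2.cvtColor(np.ascontiguousarray(p),cv2.COLOR_RGB2HSV)
    m=((h[...,1]>225)&(h[...,0]<16)&(h[...,2]>90)).astype(float);m[:,45:]=0
    vs=[];
    for v in range(22,57):
        us=np.where(m[v]>0)[0]
        if len(us): 
            q=plane(c,270+us.mean(),200+v,.075)[:2]; vs.append(((q-sh)@yh*1000-115,len(us)))
    vs=np.array(vs);print(fn,"pad y median",np.median(vs[:,0]).round(2),vs[:,0].mean().round(2),len(vs))
    # jaw front: brown->dark transition
    r=[]
    for v in range(28,56):
        x=p[v].astype(float);sat=x[:,0]-x[:,2]
        for u in range(35,75):
            if sat[u]>=30>sat[u+1]:
                uu=u+(sat[u]-30)/(sat[u]-sat[u+1]);q=plane(c,270+uu,200+v,.076)[:2];r.append((q-sh)@yh*1000-115)
    print("   jaw",np.median(r).round(2),len(r))
E
python3 pad.py t6 t12 t13 t14
```

```text
t6 pad y median 93.01 92.95 34
   jaw 11.08 49
t12 pad y median 92.77 92.73 34
   jaw 33.98 52
t13 pad y median 94.8 94.88 35
   jaw 43.49 28
t14 pad y median 97.9 97.89 35
   jaw 46.4 28
```

>>> play_rows:
  rows: "1 0 0 0.3 0 0 0; 1 0 0 0.4 0 0 0; 1 0 0 0.4 0 0 0"

```text
t: 16.22
tcp_pos: [0.5775, -0.171, 0.1426]
orientation: [1.0, 0.001, -0.002, -0.001]
ft_force: [-4.3, 3.7, -1.1]
opening: 0.0226
```

```bash
python3 k.py
```

```text
t 16.22 tcp [ 0.5775 -0.171   0.1426] r 62.9 ang 38.7 F [-4.3  3.7 -1.1] M [ 1.22  0.98 -0.09] op 0.0226 ori [ 1.     0.001 -0.002 -0.001] q7 [ 0.47  0.5  -0.3   1.48  0.15  1.19 -1.43]
```

>>> play_rows:
  rows: "3 0 0 0 0 0 0; 5 0 0 0 0 0 0; 5 0 0 0 0 0 0; 5 0 0 -1 0 0 0; 5 0 0 -2 0 0 0"

```text
t: 16.63
tcp_pos: [0.5792, -0.1732, 0.1635]
orientation: [1.0, -0.0, 0.0, 0.001]
ft_force: [-0.3, 0.4, 0.0]
opening: 0.05
```

>>> play_rows:
  rows: "5 0 0 -3 0 0 0; 5 0 0 -6 0 0 0; 5 0 0 -9 0 0 0; 5 0 0 -9 0 0 0; 5 0 0 -9 0 0 0"

```text
t: 17.05
tcp_pos: [0.5812, -0.1728, 0.2569]
orientation: [1.0, 0.0, 0.004, 0.001]
ft_force: [-0.4, 0.1, 0.3]
opening: 0.0502
```

```bash
python3 k.py;python3 -c "
from h import *
import pickle
p,c=snap('side','s15');crop(p,'s15z',250,100,410,290,3.1);p,c=snap('top','t15');s=readout.state();p,c=snap('wrist','w15');pickle.dump((p,c,s),open('w15.pkl','wb'))"; python3 pad.py t12 t15
```

```text
t 17.05 tcp [ 0.5812 -0.1728  0.2569] r 64.7 ang 35.4 F [-0.4  0.1  0.3] M [ 0.01  0.04 -0.03] op 0.0502 ori [1.    0.    0.004 0.001] q7 [ 0.47  0.43 -0.31  1.3   0.13  1.42 -1.41]
t12 pad y median 92.77 92.73 34
   jaw 33.98 52
t15 pad y median 97.93 97.93 35
   jaw 46.41 28
```

View pics/s15z.png

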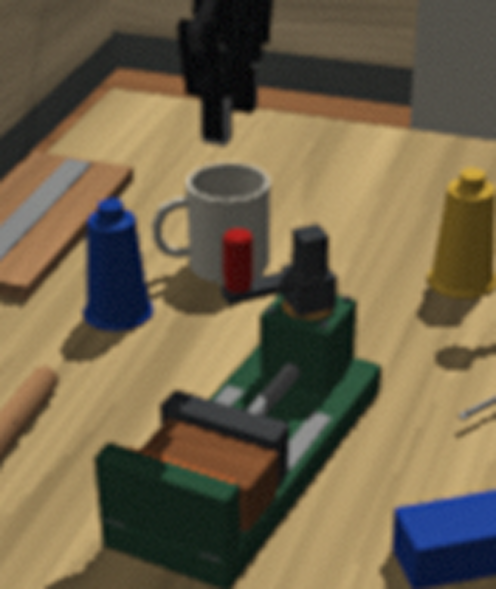

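View pics/w15.png

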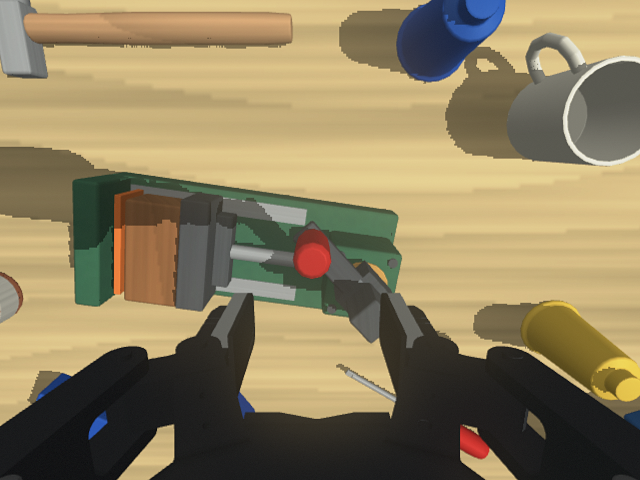

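```bash
python3 - <<'E'
from h import *
import pickle
p,c,s=pickle.load(open('w15.pkl','rb'))
crop(p,'w15a',70,165,250,315,4)
p2=cv2.imread('pics/s15.png')[:,:,::-1];crop(p2,'s15h',315,165,365,210,12)
E
```

```text
(no output)
```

View pics/w15a.png

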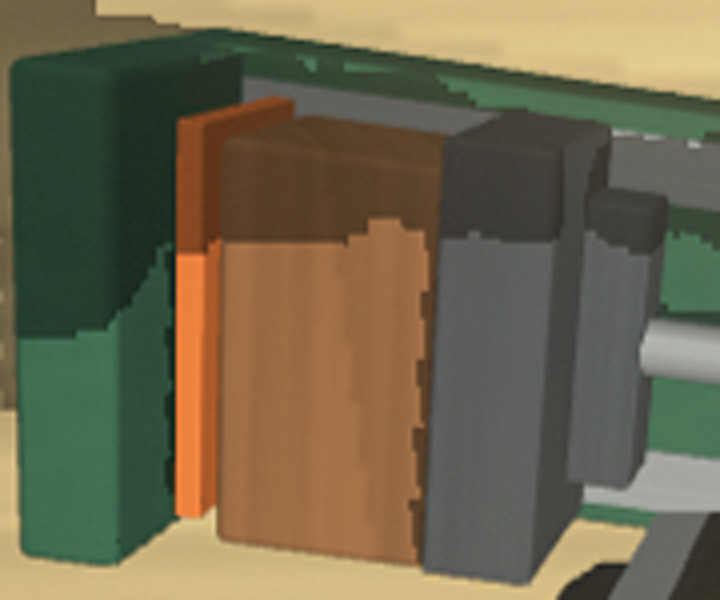

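View pics/s15h.png

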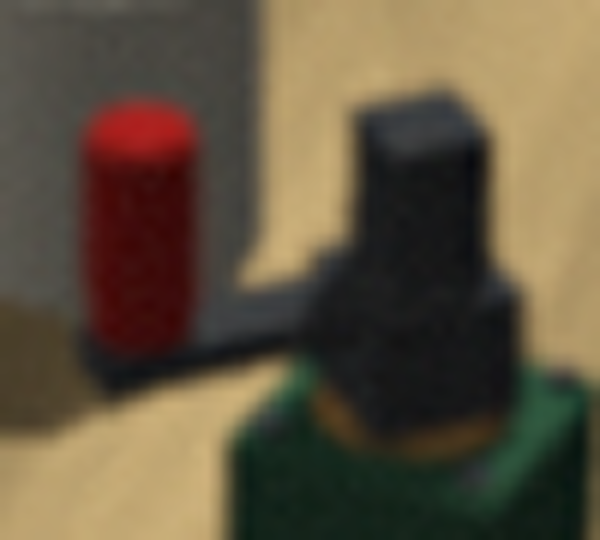

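```bash
python3 - <<'E'
from h import *
import pickle
p,c,s=pickle.load(open('w15.pkl','rb'))
sh=np.array([.5284,-.2103]);a=np.radians(-8.5);xh=np.array([np.cos(a),np.sin(a)]);yh=np.array([-xh[1],xh[0]])
for n,u,v,h in [("wall in",110,72,.088),("wall in",120,562,.088),("jawF",443,142,.08),("jawF",425,568,.08),("jawR",560,150,.08),("jawR",527,582,.08),("padFront?",219,130,.072),("blkfar",219,540,.072)]:
    q=plane(c,70+u/4,165+v/4,h)[:2]; print(n,((q-sh)@yh*1000-115).round(1),((q-sh)@xh*1000).round(1))
P2=cv2.imread('pics/s15.png');
cs=cam(grab_frame("side"));ct=cam(grab_frame("top"))
print("side proj head top / knob top", (proj(cs,[.5284,-.2103,.161])-[315,165])*12, (proj(cs,[.5284+.062*np.cos(np.radians(38)),-.2103+.062*np.sin(np.radians(38)),.173])-[315,165])*12)
hsv=cv2.cvtColor(p,cv2.COLOR_RGB2HSV);m=cv2.inRange(hsv,(0,150,80),(6,255,255))|cv2.inRange(hsv,(174,150,80),(180,255,255));m[:220]=0;m[285:]=0
cn=max(cv2.findContours(m,0,1)[0],key=cv2.contourArea);print(cv2.minEnclosingCircle(cn),proj(c,[.5284+.062*np.cos(np.radians(38)),-.2103+.062*np.sin(np.radians(38)),.173]))
E
```

```text
wall in 108.1 53.1
wall in 106.0 -53.5
jawF 44.3 47.3
jawF 42.9 -49.1
jawR 20.1 49.2
jawR 20.1 -49.2
padFront? 94.0 41.3
blkfar 92.3 -53.1
side proj head top / knob top [425.29302985 107.1032831 ] [136.56754447 106.00640548]
((312.0, 253.5), 24.58159637451172) [316.31387129 257.51709511]
```

```bash
python3 -c "
from h import *
s=readout.state();print(s['t'],np.abs(s['joint_velocities']).max(),s['ft_force'])
print(r.job_done())"
```

```text
17.35 0.003285042079979225 [-0.66786605  0.22579277 -0.43599688]
the job is handed in; nothing more can be done
None
```

I fitted the crank onto the square shaft, wound it clockwise about 1.9 turns by the knob, and handed the job in at 17.4 s. The block ended up clamped against the pad. No verdict was reported.

**Seating:** The crank went down with no contact until it met the collar. It then pressed lightly on the collar, about 4.5 N upward at the wrist, with its underside at 95 mm.

**Pad travel:** Different measurements of the pressing gave these figures, all inside the allowed 2.5–8 mm:

| Source | Pad pressed in |
|---|---|
| Jaw edges in the wrist picture | 4.5–6 mm (3–5 mm before correcting for the wall edge) |
| Pad and jaw in the top picture | about 5 mm |
| Crank angle alone | 3.2 mm (jaw's starting position known only to about 2 mm) |
| Wrist force (the roughest) | 3.5–5.5 mm |

**After release:**
- The jaw and pad had not moved in the top picture.
- The crank stood upright, with its head top within a pixel of where a fully seated crank should be in the side view.
- The hand was clear, about 0.26 m above the bench, with no contact force.

**Other checks:**
- The crank tilted a little within its play while I wound it, so I eased the downward push before releasing.
- The cones, mug, hammer and screwdriver look to be where they stood in the last wrist picture. I did not measure the bystanders' positions at the end.
- I did not measure the jaw's grip force on the block. At 5 N per mm, the pad travel implies about 15–30 N.

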